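# Measure out three dowel blanks with a scoop

### The arm

A 6-joint arm with a two-finger parallel gripper is mounted at the origin on the work surface. World frame = base frame: x ahead of the robot, y to its left, z up, the work surface at z = 0. Lengths are in mm, angles in rad, forces in N, time in s.
With the tool pointing down it reaches from about 400 to 925 mm from the base axis. Payload 12.5 kg.
Tool frame: the origin (TCP) lies on the centre line of the jaws, within the pads' length; the fingertips stand 19 mm ahead of it and the grasp point (between the pads) is the TCP; z points along the fingers, y is the line along which they close (so a half turn about z gives the same grasp; the last joint's range is limited). The gripper opens to 95 mm and grips with 3 to 60 N. Pads are 20 mm wide; open, the fingers measure 119 mm over their backs; the gripper's body (75 mm by 180 mm) begins 59 mm behind the grasp point.
Start: joints at [1.129, 0.491, 1.559, -0, 1.092, -0.106], TCP at [205.936, 590.114, 233.661] pointing down, gripper open.
Joint ranges: [-3.1, 3.1], [-0.84, 2.19], [0.05, 2.79], [-1.13, 4.28], [0.06, 2.93], [-2.69, 2.69]. Speed limits (rad/s): [2.22, 2.22, 2.79, 3.14, 3.14, 3.14].

### API

Orientations are given as [roll, pitch, yaw] about the fixed x, y, z axes, in that order (R = Rz(yaw) Ry(pitch) Rx(roll)).
In Python, from cell import state, read_camera, job_done gives the robot as it stands.
- The arm moves only by the tool arm_command, never from a script. Its argument "deltas" is a list of rows, each an object of numbers: "dx", "dy", "dz": the shift along the world's x, y, z in m; "yaw": the turn about the world's z in degrees. In form: [{"dx": .., "dy": .., "dz": .., "yaw": ..}, ...]. A call has 1 to 20 rows; each row shifts and turns the commanded pose from where the row before left it; what a row does not reach is not made up. A row lasts 1/10 s, in which the tool goes at most 50 mm and 8.59 degrees, less where a joint would pass 70% of its speed; a pose out of reach is approached as far as the arm can. A call with a gripper value outside its range is refused whole. "gripper" is the finger opening in m, from 0 to 0.0951, set as the call begins (left out, the last holds). The fingers move at their own pace and stop on an object; the grip force is fixed at half the most. Time passes only in rows, so rows that do not move let the fingers close. It gives the time, the measured TCP pose, the force, the opening and the grip force at its end, in the units of the state.
- state(): the state, without advancing time (a new reading comes with each control period).
- read_camera(name): name is "side" or "top"; returns a dict with "color" (384x512x3 uint8, red, green, blue), "range_z" (384x512 float32, mm along the optical axis (not along the pixel's ray), 0 where there is no reading), "fx", "fy", "cx", "cy" (pixels), "extrinsics" (4x4, takes a point from camera to world coordinates). Camera axes: x right, y up, looking along -z (the intrinsics and any distortion apply to the point x, -y, -z); pixel columns grow to the right and rows downward; lengths in mm; the calibration is good to about 2 mm. A picture is of the moment at which its call begins.
- job_done(): hands the job in; it is judged then, once.
The state is a dict: "t": time; "joints": joint angles; "qvel": joint speeds; "tau": joint torques, N m; "eef_pos": TCP position; "tcp_rot": TCP orientation; "ft_force": force on the tool from outside, world axes, zero at the start; "moment": the same for the moment, N m; "opening": opening from 0.0 (shut) to 1.0 (fully open); "grip_force": force on a finger pad.
Only numpy, scipy, OpenCV 4.12 (cv2) and the standard library are available. Lean on these libraries where they do the work, as an engineer would, in place of code of your own. Each camera call takes 0.05 s, during which the arm holds its last target. There are 200 camera calls.

### The job

Dig the scoop into the pile in the blue bin, lift a heaped scoopful, and strike the excess off under the yellow strike plate so that it falls back into the bin and exactly one level row of three dowel blanks stays in the scoop. Tip those three into the orange tub and set the empty scoop down upright, by itself, on the black rubber mat. Never touch the dowels with the fingers and leave the other things on the bench where they are.

Things in the scene. Friction and masses are not known exactly. Their poses are not given: they have to be found in the camera images.
- scoop: Aluminium hand scoop with a black upright handle; 119 long, 80 wide, 125 high, about 220 g. Origin on its underside straight below the middle of the handle; x towards the open lip, y left, z up. Nose-up keeps dowels in; they roll out forwards when the nose is tipped down some 35 degrees or more.
- scoop_pan (a point): Middle of the scoop's pan floor (x = 46, z = 3 of the scoop). The pan holds one row of three dowels lying crosswise (along y) from the back wall at x = 9 (58 high) to a ridge at x = 84, 2 above the pan floor, which keeps the row in when level. 74 wide between side walls with tops at z = 20. Row tops are at z = 27; heaped dowels lie in the valleys of the row, axes at z = 35.
- scoop_grip (a point): point in the scoop handle at x = 0, y = 0, z = 100 of the scoop, a good place to grip; the handle is an upright block 18 (x) by 40 (y), centred here, free to grip on its front and back (x) faces from z = 60 up to its top at z = 125
- scoop_tip (a point): middle of the scoop's thin front lip, at x = 110, y = 0, z = 0 of the scoop; from it a ramp 26 long, without side walls, rises 5 to the ridge of the pan. Slid along the bin floor until it is some 20 short of the far wall (at most about 20 N), then turned nose-up by about 17 degrees and lifted, the scoop comes up heaped; a dowel left lying on the ramp rolls off again when the scoop is levelled
- bin: Blue open-topped stock bin, fixed; 180 (x) by 114 (y) by 80 high (far wall 125), origin at the centre of its underside. Side walls 5 thick, inner faces at y = +-52, tops level at 80; far wall (+x) with inner face at x = 85. Its near end (-x) is open above the floor: the scoop goes in there, lip first, along +x.
- bin_floor (a point): Middle of the bin's floor surface, at x = 0, y = 0, z = 28 of the bin. The floor slopes down towards the far wall by 12 degrees (0.209 rad): 10 high at x = 85, 47 at x = -90. The dowels start crosswise (along y), within 2 of the middle, in a pile against the far wall: five on the floor reaching back to about x = -34, two on top.
- strike_edge (a point): Middle of the lower edge of the yellow strike plate, at x = 35, y = 54.5, z = 122 of the bin. The edge is level, parallel to the bin's x, from x = -36 (free end, near the robot) to x = 106, 42 above the left wall. A level scoop with its underside 88 to 93 above the bench passes over the wall and under the plate, which clears a level row and pushes what is heaped back into the bin.
- tub: Orange round tub, fixed, 170 across the rim and 136 at the foot, 65 high; origin at the centre of its underside. The three dowels go in here.
- mat: Black rubber mat, fixed, 200 (x) by 130 (y) by 3 thick, origin at the centre of its underside; the scoop starts on it and goes back on it.
- dowel0: one of seven equal beech dowel blanks, plain cylinders 24 in diameter, 64 long, about 20 g; origin at its centre, y along its axis
- dowel1: one of seven equal beech dowel blanks, plain cylinders 24 in diameter, 64 long, about 20 g; origin at its centre, y along its axis
- dowel2: one of seven equal beech dowel blanks, plain cylinders 24 in diameter, 64 long, about 20 g; origin at its centre, y along its axis
- dowel3: one of seven equal beech dowel blanks, plain cylinders 24 in diameter, 64 long, about 20 g; origin at its centre, y along its axis
- dowel4: one of seven equal beech dowel blanks, plain cylinders 24 in diameter, 64 long, about 20 g; origin at its centre, y along its axis
- dowel5: one of seven equal beech dowel blanks, plain cylinders 24 in diameter, 64 long, about 20 g; origin at its centre, y along its axis
- dowel6: one of seven equal beech dowel blanks, plain cylinders 24 in diameter, 64 long, about 20 g; origin at its centre, y along its axis
- striker: Yellow strike plate with its post, fixed to the bin (origin and axes are the bin's): upright, 4 thick, 32 high, over the left (+y) wall of the bin, carried by a post 14 square at its far end, x = 92 to 106. When striking, the handle and back wall of the scoop must pass clear of its free end: scoop origin at about x = -56 of the bin (-62 to -49).
- glue: yellow glue bottle, 56 across, 170 high, bystander; origin at the centre of its foot
- jar: amber jar, 70 across, 90 high, bystander; origin at the centre of its foot
- tin: yellow tin, 90 across, 120 high, bystander; origin at the centre of its foot
- driver: screwdriver 200 long lying on the bench, bystander; origin near its middle
Not all that is in view belongs to the job. Leave any white look-alike of the dowel4 alone.

How it is judged (in metres and radians):
On the way, in this order (a step that is already met when the one before it is completed fails the run):
1. the scoop is lifted at least 70 mm above the bench with a heap: at least one dowel lies on top of the row in the pan (height (world z) of scoop above 0.07 m and ((z of dowel0 in the frame of scoop between 0.029 and 0.09 m and x of dowel0 in the frame of scoop between 0.01 and 0.078 m and y of dowel0 in the frame of scoop between -0.05 and 0.05 m) or (z of dowel1 in the frame of scoop between 0.029 and 0.09 m and x of dowel1 in the frame of scoop between 0.01 and 0.078 m and y of dowel1 in the frame of scoop between -0.05 and 0.05 m) or (z of dowel2 in the frame of scoop between 0.029 and 0.09 m and x of dowel2 in the frame of scoop between 0.01 and 0.078 m and y of dowel2 in the frame of scoop between -0.05 and 0.05 m) or (z of dowel3 in the frame of scoop between 0.029 and 0.09 m and x of dowel3 in the frame of scoop between 0.01 and 0.078 m and y of dowel3 in the frame of scoop between -0.05 and 0.05 m) or (z of dowel4 in the frame of scoop between 0.029 and 0.09 m and x of dowel4 in the frame of scoop between 0.01 and 0.078 m and y of dowel4 in the frame of scoop between -0.05 and 0.05 m) or (z of dowel5 in the frame of scoop between 0.029 and 0.09 m and x of dowel5 in the frame of scoop between 0.01 and 0.078 m and y of dowel5 in the frame of scoop between -0.05 and 0.05 m) or (z of dowel6 in the frame of scoop between 0.029 and 0.09 m and x of dowel6 in the frame of scoop between 0.01 and 0.078 m and y of dowel6 in the frame of scoop between -0.05 and 0.05 m))), for 0.2 s.
2. the strike plate pushes against a dowel heaped on the scoop ((((z of dowel0 in the frame of scoop between 0.029 and 0.09 m and x of dowel0 in the frame of scoop between 0.01 and 0.078 m and y of dowel0 in the frame of scoop between -0.05 and 0.05 m) and contact force between dowel0 and striker above 0.1 N) or ((z of dowel1 in the frame of scoop between 0.029 and 0.09 m and x of dowel1 in the frame of scoop between 0.01 and 0.078 m and y of dowel1 in the frame of scoop between -0.05 and 0.05 m) and contact force between dowel1 and striker above 0.1 N) or ((z of dowel2 in the frame of scoop between 0.029 and 0.09 m and x of dowel2 in the frame of scoop between 0.01 and 0.078 m and y of dowel2 in the frame of scoop between -0.05 and 0.05 m) and contact force between dowel2 and striker above 0.1 N) or ((z of dowel3 in the frame of scoop between 0.029 and 0.09 m and x of dowel3 in the frame of scoop between 0.01 and 0.078 m and y of dowel3 in the frame of scoop between -0.05 and 0.05 m) and contact force between dowel3 and striker above 0.1 N) or ((z of dowel4 in the frame of scoop between 0.029 and 0.09 m and x of dowel4 in the frame of scoop between 0.01 and 0.078 m and y of dowel4 in the frame of scoop between -0.05 and 0.05 m) and contact force between dowel4 and striker above 0.1 N) or ((z of dowel5 in the frame of scoop between 0.029 and 0.09 m and x of dowel5 in the frame of scoop between 0.01 and 0.078 m and y of dowel5 in the frame of scoop between -0.05 and 0.05 m) and contact force between dowel5 and striker above 0.1 N) or ((z of dowel6 in the frame of scoop between 0.029 and 0.09 m and x of dowel6 in the frame of scoop between 0.01 and 0.078 m and y of dowel6 in the frame of scoop between -0.05 and 0.05 m) and contact force between dowel6 and striker above 0.1 N))), for 0.02 s.
3. the scoop has come out beyond the strike plate (its middle at least 95 mm to the left of the bin's middle) with a full level row of three dowels and none above it; the other four are in the bin (y of scoop in the frame of bin above 0.095 m and ((x of dowel0 in the frame of scoop between 0.009 and 0.033 m and z of dowel0 in the frame of scoop between 0.005 and 0.027 m and y of dowel0 in the frame of scoop between -0.02 and 0.02 m) or (x of dowel1 in the frame of scoop between 0.009 and 0.033 m and z of dowel1 in the frame of scoop between 0.005 and 0.027 m and y of dowel1 in the frame of scoop between -0.02 and 0.02 m) or (x of dowel2 in the frame of scoop between 0.009 and 0.033 m and z of dowel2 in the frame of scoop between 0.005 and 0.027 m and y of dowel2 in the frame of scoop between -0.02 and 0.02 m) or (x of dowel3 in the frame of scoop between 0.009 and 0.033 m and z of dowel3 in the frame of scoop between 0.005 and 0.027 m and y of dowel3 in the frame of scoop between -0.02 and 0.02 m) or (x of dowel4 in the frame of scoop between 0.009 and 0.033 m and z of dowel4 in the frame of scoop between 0.005 and 0.027 m and y of dowel4 in the frame of scoop between -0.02 and 0.02 m) or (x of dowel5 in the frame of scoop between 0.009 and 0.033 m and z of dowel5 in the frame of scoop between 0.005 and 0.027 m and y of dowel5 in the frame of scoop between -0.02 and 0.02 m) or (x of dowel6 in the frame of scoop between 0.009 and 0.033 m and z of dowel6 in the frame of scoop between 0.005 and 0.027 m and y of dowel6 in the frame of scoop between -0.02 and 0.02 m)) and ((x of dowel0 in the frame of scoop between 0.033 and 0.057 m and z of dowel0 in the frame of scoop between 0.005 and 0.027 m and y of dowel0 in the frame of scoop between -0.02 and 0.02 m) or (x of dowel1 in the frame of scoop between 0.033 and 0.057 m and z of dowel1 in the frame of scoop between 0.005 and 0.027 m and y of dowel1 in the frame of scoop between -0.02 and 0.02 m) or (x of dowel2 in the frame of scoop between 0.033 and 0.057 m and z of dowel2 in the frame of scoop between 0.005 and 0.027 m and y of dowel2 in the frame of scoop between -0.02 and 0.02 m) or (x of dowel3 in the frame of scoop between 0.033 and 0.057 m and z of dowel3 in the frame of scoop between 0.005 and 0.027 m and y of dowel3 in the frame of scoop between -0.02 and 0.02 m) or (x of dowel4 in the frame of scoop between 0.033 and 0.057 m and z of dowel4 in the frame of scoop between 0.005 and 0.027 m and y of dowel4 in the frame of scoop between -0.02 and 0.02 m) or (x of dowel5 in the frame of scoop between 0.033 and 0.057 m and z of dowel5 in the frame of scoop between 0.005 and 0.027 m and y of dowel5 in the frame of scoop between -0.02 and 0.02 m) or (x of dowel6 in the frame of scoop between 0.033 and 0.057 m and z of dowel6 in the frame of scoop between 0.005 and 0.027 m and y of dowel6 in the frame of scoop between -0.02 and 0.02 m)) and ((x of dowel0 in the frame of scoop between 0.057 and 0.084 m and z of dowel0 in the frame of scoop between 0.005 and 0.027 m and y of dowel0 in the frame of scoop between -0.02 and 0.02 m) or (x of dowel1 in the frame of scoop between 0.057 and 0.084 m and z of dowel1 in the frame of scoop between 0.005 and 0.027 m and y of dowel1 in the frame of scoop between -0.02 and 0.02 m) or (x of dowel2 in the frame of scoop between 0.057 and 0.084 m and z of dowel2 in the frame of scoop between 0.005 and 0.027 m and y of dowel2 in the frame of scoop between -0.02 and 0.02 m) or (x of dowel3 in the frame of scoop between 0.057 and 0.084 m and z of dowel3 in the frame of scoop between 0.005 and 0.027 m and y of dowel3 in the frame of scoop between -0.02 and 0.02 m) or (x of dowel4 in the frame of scoop between 0.057 and 0.084 m and z of dowel4 in the frame of scoop between 0.005 and 0.027 m and y of dowel4 in the frame of scoop between -0.02 and 0.02 m) or (x of dowel5 in the frame of scoop between 0.057 and 0.084 m and z of dowel5 in the frame of scoop between 0.005 and 0.027 m and y of dowel5 in the frame of scoop between -0.02 and 0.02 m) or (x of dowel6 in the frame of scoop between 0.057 and 0.084 m and z of dowel6 in the frame of scoop between 0.005 and 0.027 m and y of dowel6 in the frame of scoop between -0.02 and 0.02 m)) and not (z of dowel0 in the frame of scoop between 0.029 and 0.09 m and x of dowel0 in the frame of scoop between 0.01 and 0.078 m and y of dowel0 in the frame of scoop between -0.05 and 0.05 m) and not (z of dowel1 in the frame of scoop between 0.029 and 0.09 m and x of dowel1 in the frame of scoop between 0.01 and 0.078 m and y of dowel1 in the frame of scoop between -0.05 and 0.05 m) and not (z of dowel2 in the frame of scoop between 0.029 and 0.09 m and x of dowel2 in the frame of scoop between 0.01 and 0.078 m and y of dowel2 in the frame of scoop between -0.05 and 0.05 m) and not (z of dowel3 in the frame of scoop between 0.029 and 0.09 m and x of dowel3 in the frame of scoop between 0.01 and 0.078 m and y of dowel3 in the frame of scoop between -0.05 and 0.05 m) and not (z of dowel4 in the frame of scoop between 0.029 and 0.09 m and x of dowel4 in the frame of scoop between 0.01 and 0.078 m and y of dowel4 in the frame of scoop between -0.05 and 0.05 m) and not (z of dowel5 in the frame of scoop between 0.029 and 0.09 m and x of dowel5 in the frame of scoop between 0.01 and 0.078 m and y of dowel5 in the frame of scoop between -0.05 and 0.05 m) and not (z of dowel6 in the frame of scoop between 0.029 and 0.09 m and x of dowel6 in the frame of scoop between 0.01 and 0.078 m and y of dowel6 in the frame of scoop between -0.05 and 0.05 m) and ((z of dowel0 in the frame of scoop between 0.005 and 0.029 m and x of dowel0 in the frame of scoop between 0.009 and 0.084 m and y of dowel0 in the frame of scoop between -0.02 and 0.02 m) or (x of dowel0 in the frame of bin between -0.09 and 0.086 m and y of dowel0 in the frame of bin between -0.053 and 0.053 m and z of dowel0 in the frame of bin between 0.01 and 0.085 m)) and ((z of dowel1 in the frame of scoop between 0.005 and 0.029 m and x of dowel1 in the frame of scoop between 0.009 and 0.084 m and y of dowel1 in the frame of scoop between -0.02 and 0.02 m) or (x of dowel1 in the frame of bin between -0.09 and 0.086 m and y of dowel1 in the frame of bin between -0.053 and 0.053 m and z of dowel1 in the frame of bin between 0.01 and 0.085 m)) and ((z of dowel2 in the frame of scoop between 0.005 and 0.029 m and x of dowel2 in the frame of scoop between 0.009 and 0.084 m and y of dowel2 in the frame of scoop between -0.02 and 0.02 m) or (x of dowel2 in the frame of bin between -0.09 and 0.086 m and y of dowel2 in the frame of bin between -0.053 and 0.053 m and z of dowel2 in the frame of bin between 0.01 and 0.085 m)) and ((z of dowel3 in the frame of scoop between 0.005 and 0.029 m and x of dowel3 in the frame of scoop between 0.009 and 0.084 m and y of dowel3 in the frame of scoop between -0.02 and 0.02 m) or (x of dowel3 in the frame of bin between -0.09 and 0.086 m and y of dowel3 in the frame of bin between -0.053 and 0.053 m and z of dowel3 in the frame of bin between 0.01 and 0.085 m)) and ((z of dowel4 in the frame of scoop between 0.005 and 0.029 m and x of dowel4 in the frame of scoop between 0.009 and 0.084 m and y of dowel4 in the frame of scoop between -0.02 and 0.02 m) or (x of dowel4 in the frame of bin between -0.09 and 0.086 m and y of dowel4 in the frame of bin between -0.053 and 0.053 m and z of dowel4 in the frame of bin between 0.01 and 0.085 m)) and ((z of dowel5 in the frame of scoop between 0.005 and 0.029 m and x of dowel5 in the frame of scoop between 0.009 and 0.084 m and y of dowel5 in the frame of scoop between -0.02 and 0.02 m) or (x of dowel5 in the frame of bin between -0.09 and 0.086 m and y of dowel5 in the frame of bin between -0.053 and 0.053 m and z of dowel5 in the frame of bin between 0.01 and 0.085 m)) and ((z of dowel6 in the frame of scoop between 0.005 and 0.029 m and x of dowel6 in the frame of scoop between 0.009 and 0.084 m and y of dowel6 in the frame of scoop between -0.02 and 0.02 m) or (x of dowel6 in the frame of bin between -0.09 and 0.086 m and y of dowel6 in the frame of bin between -0.053 and 0.053 m and z of dowel6 in the frame of bin between 0.01 and 0.085 m))), for 0.2 s.
At the end, for the whole second after the job is handed in: Exactly three dowels lie in the orange tub (their middles below its rim) and the other four in the blue bin, all at rest; the scoop stands upright (within 0.06 rad) flat on the rubber mat at rest, its handle within 100 mm of the mat's middle and within 60 mm of its long centre line (((horizontal distance between dowel0 and tub below 0.08 m and z of dowel0 in the frame of tub below 0.062 m) or (x of dowel0 in the frame of bin between -0.09 and 0.086 m and y of dowel0 in the frame of bin between -0.053 and 0.053 m and z of dowel0 in the frame of bin between 0.01 and 0.085 m)) and ((horizontal distance between dowel1 and tub below 0.08 m and z of dowel1 in the frame of tub below 0.062 m) or (x of dowel1 in the frame of bin between -0.09 and 0.086 m and y of dowel1 in the frame of bin between -0.053 and 0.053 m and z of dowel1 in the frame of bin between 0.01 and 0.085 m)) and ((horizontal distance between dowel2 and tub below 0.08 m and z of dowel2 in the frame of tub below 0.062 m) or (x of dowel2 in the frame of bin between -0.09 and 0.086 m and y of dowel2 in the frame of bin between -0.053 and 0.053 m and z of dowel2 in the frame of bin between 0.01 and 0.085 m)) and ((horizontal distance between dowel3 and tub below 0.08 m and z of dowel3 in the frame of tub below 0.062 m) or (x of dowel3 in the frame of bin between -0.09 and 0.086 m and y of dowel3 in the frame of bin between -0.053 and 0.053 m and z of dowel3 in the frame of bin between 0.01 and 0.085 m)) and ((horizontal distance between dowel4 and tub below 0.08 m and z of dowel4 in the frame of tub below 0.062 m) or (x of dowel4 in the frame of bin between -0.09 and 0.086 m and y of dowel4 in the frame of bin between -0.053 and 0.053 m and z of dowel4 in the frame of bin between 0.01 and 0.085 m)) and ((horizontal distance between dowel5 and tub below 0.08 m and z of dowel5 in the frame of tub below 0.062 m) or (x of dowel5 in the frame of bin between -0.09 and 0.086 m and y of dowel5 in the frame of bin between -0.053 and 0.053 m and z of dowel5 in the frame of bin between 0.01 and 0.085 m)) and ((horizontal distance between dowel6 and tub below 0.08 m and z of dowel6 in the frame of tub below 0.062 m) or (x of dowel6 in the frame of bin between -0.09 and 0.086 m and y of dowel6 in the frame of bin between -0.053 and 0.053 m and z of dowel6 in the frame of bin between 0.01 and 0.085 m)) and (horizontal distance between each of dowel4, dowel5, dowel6 and tub below 0.08 m or ((horizontal distance between dowel0 and tub below 0.08 m or horizontal distance between dowel1 and tub below 0.08 m or horizontal distance between dowel2 and tub below 0.08 m or horizontal distance between dowel3 and tub below 0.08 m) and (horizontal distance between each of dowel4, dowel5 and tub below 0.08 m or horizontal distance between each of dowel4, dowel6 and tub below 0.08 m or horizontal distance between each of dowel5, dowel6 and tub below 0.08 m)) or ((horizontal distance between each of dowel0, dowel1 and tub below 0.08 m or horizontal distance between each of dowel0, dowel2 and tub below 0.08 m or horizontal distance between each of dowel0, dowel3 and tub below 0.08 m or horizontal distance between each of dowel1, dowel2 and tub below 0.08 m or horizontal distance between each of dowel1, dowel3 and tub below 0.08 m or horizontal distance between each of dowel2, dowel3 and tub below 0.08 m) and (horizontal distance between dowel4 and tub below 0.08 m or horizontal distance between dowel5 and tub below 0.08 m or horizontal distance between dowel6 and tub below 0.08 m)) or (horizontal distance between each of dowel0, dowel1, dowel2 and tub below 0.08 m or horizontal distance between each of dowel0, dowel1, dowel3 and tub below 0.08 m or horizontal distance between each of dowel0, dowel2, dowel3 and tub below 0.08 m or horizontal distance between each of dowel1, dowel2, dowel3 and tub below 0.08 m)) and (((horizontal distance between dowel0 and tub above 0.08 m or horizontal distance between dowel1 and tub above 0.08 m or horizontal distance between dowel2 and tub above 0.08 m or horizontal distance between dowel3 and tub above 0.08 m) and horizontal distance between each of dowel4, dowel5, dowel6 and tub above 0.08 m) or ((horizontal distance between each of dowel0, dowel1 and tub above 0.08 m or horizontal distance between each of dowel0, dowel2 and tub above 0.08 m or horizontal distance between each of dowel0, dowel3 and tub above 0.08 m or horizontal distance between each of dowel1, dowel2 and tub above 0.08 m or horizontal distance between each of dowel1, dowel3 and tub above 0.08 m or horizontal distance between each of dowel2, dowel3 and tub above 0.08 m) and (horizontal distance between each of dowel4, dowel5 and tub above 0.08 m or horizontal distance between each of dowel4, dowel6 and tub above 0.08 m or horizontal distance between each of dowel5, dowel6 and tub above 0.08 m)) or ((horizontal distance between each of dowel0, dowel1, dowel2 and tub above 0.08 m or horizontal distance between each of dowel0, dowel1, dowel3 and tub above 0.08 m or horizontal distance between each of dowel0, dowel2, dowel3 and tub above 0.08 m or horizontal distance between each of dowel1, dowel2, dowel3 and tub above 0.08 m) and (horizontal distance between dowel4 and tub above 0.08 m or horizontal distance between dowel5 and tub above 0.08 m or horizontal distance between dowel6 and tub above 0.08 m)) or horizontal distance between each of dowel0, dowel1, dowel2, dowel3 and tub above 0.08 m) and linear speed of each of dowel0, dowel1, dowel2, dowel3, dowel4, dowel5, dowel6 below 0.03 m/s and horizontal distance between scoop_grip and mat below 0.1 m and angle between scoop's own z axis and vertical below 0.06 rad and height (world z) of scoop below 0.007 m and linear speed of scoop below 0.02 m/s and y of scoop in the frame of mat between -0.06 and 0.06 m); the robot touches nothing.
It fails at once if the fingers touch a dowel (contact force between the fingers and dowel0 above 0.5 N or contact force between the fingers and dowel1 above 0.5 N or contact force between the fingers and dowel2 above 0.5 N or contact force between the fingers and dowel3 above 0.5 N or contact force between the fingers and dowel4 above 0.5 N or contact force between the fingers and dowel5 above 0.5 N or contact force between the fingers and dowel6 above 0.5 N).
It fails at once if a bystander (glue bottle, jar, tin, screwdriver) is moved by more than 25 mm (distance of any of glue, jar, tin, driver from where it was at the start of the episode above 0.025 m).
It also fails if it takes over 72 s, if anything falls off the work surface, if the arm or the gripper's body presses on something with over 40 N, if the wrist force passes 120 N, or if a joint passes its speed limit or range.

## Working session

There is one attempt and no reset: what is moved stays moved. The work goes in short steps, Python scripts to look and compute and a tool call to move; the robot and the scene stay as the last step left them, time stands still between calls to the robot, and variables do not carry over. Pictures are saved under pics/ and viewed, at most 10 in all, crops included, and the job is handed in when it is done.

Besides the shell and the picture viewer there is one more tool, called after "Call:" as name(argument=value, ...), one argument or row to a line, values as JSON. arm_command: Moves the arm, as the interface text tells. Its arguments: {"type":"object","properties":{"deltas":{"type":"array"},"gripper":{"type":"number"}},"required":["deltas"]}

```bash
mkdir -p pics
cat > h.py <<'E'
import numpy as np, cv2
from cell import state, read_camera, job_done
def cloud(name):
    c=read_camera(name); z=c["range_z"].astype(float); v,u=np.mgrid[:384,:512]
    P=np.stack([(u-c["cx"])/c["fx"]*z,-(v-c["cy"])/c["fy"]*z,-z],-1)
    T=np.array(c["extrinsics"]); W=P@T[:3,:3].T+T[:3,3]; W[z==0]=np.nan
    return c,W
def save(c,fn,crop=None,s=1.5):
    im=c["color"][:,:,::-1]
    if crop: im=im[crop[0]:crop[1],crop[2]:crop[3]]
    cv2.imwrite("pics/"+fn,cv2.resize(im,None,fx=s,fy=s,interpolation=cv2.INTER_CUBIC))
E
python3 - <<'E'
from h import *
for n in("top","side"):
    c,W=cloud(n); save(c,n+"0.png"); np.save(n+"0.npy",W); cv2.imwrite(n+"0raw.png",c["color"][:,:,::-1]); print(n,c["fx"],np.array(c["extrinsics"]).round(2).tolist())
a=cv2.imread("pics/top0.png");b=cv2.imread("pics/side0.png")
print({k:np.round(v,3) for k,v in state().items()})
E
```

```text
top 373.39966968435283 [[-0.02, 0.99, -0.14, 440.43], [-1.0, -0.02, -0.02, -0.88], [-0.02, 0.14, 0.99, 994.98], [0.0, 0.0, 0.0, 1.0]]
side 449.8379488737953 [[1.0, 0.07, -0.06, 488.64], [-0.09, 0.74, -0.67, -831.39], [0.0, 0.67, 0.74, 1029.56], [0.0, 0.0, 0.0, 1.0]]
{'t': np.float64(0.1), 'joints': array([ 1.129,  0.491,  1.559,  0.   ,  1.092, -0.106]), 'qvel': array([ 0.001, -0.002, -0.002,  0.   , -0.   , -0.001]), 'tau': array([ 3.0000e-03, -6.1363e+01, -2.5860e+01,  6.9000e-02,  4.7000e-02,
       -0.0000e+00]), 'eef_pos': array([205.836, 589.941, 233.129]), 'tcp_rot': array([-3.141, -0.   ,  2.806]), 'ft_force': array([-0.101, -0.365, -0.446]), 'moment': array([-0.016, -0.003,  0.012]), 'grip_force': np.float64(0.0), 'opening': np.float64(1.001)}
```

View pics/top0.png

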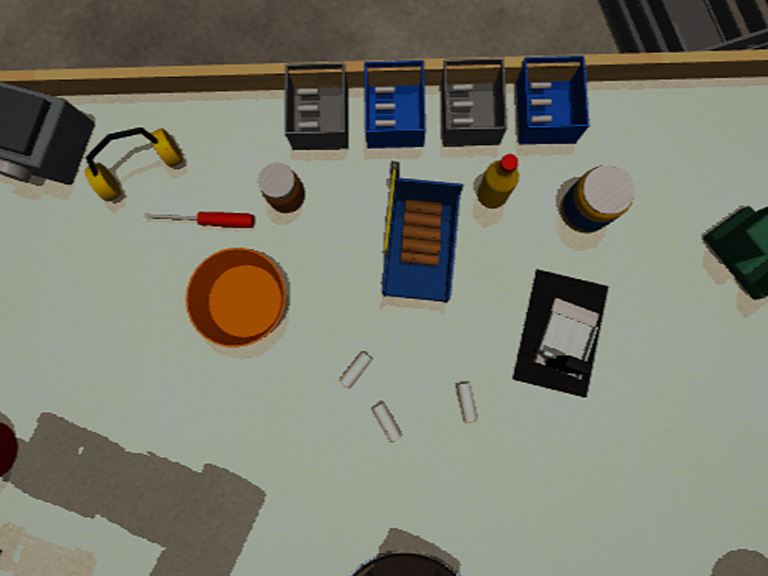

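View pics/side0.png

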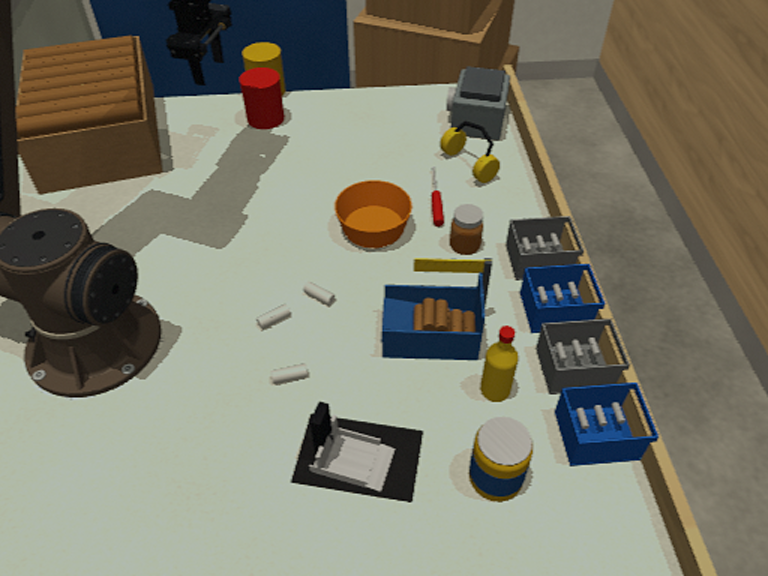

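The top view shows the bin at (422,240), scoop handle at (565,360) on the mat (560,333), and tub at (237,298). The side view shows the scoop with its handle at the near end and the strike plate over the bin's left wall. Next I'll measure poses.

Run:
```python
from h import *
W=np.load("top0.npy"); im=cv2.imread("top0raw.png"); hsv=cv2.cvtColor(im,cv2.COLOR_BGR2HSV)
Wsd=np.load("side0.npy"); ims=cv2.imread("side0raw.png"); hs=cv2.cvtColor(ims,cv2.COLOR_BGR2HSV)
def rect(P):
    (c,s,a)=cv2.minAreaRect(P[:,:2].astype(np.float32)); return np.round(c,1),np.round(s,1),round(a,1)
def reg(W,x0,x1,y0,y1,z0,z1): return (W[...,0]>x0)&(W[...,0]<x1)&(W[...,1]>y0)&(W[...,1]<y1)&(W[...,2]>z0)&(W[...,2]<z1)
print("bench z",np.nanmedian(W[240:300,180:330,2]), np.nanmedian(Wsd[230:330,60:180,2]))
for nm,WW,h in(("top",W,hsv),("side",Wsd,hs)):
    print(nm)
    blue=(h[...,0]>95)&(h[...,0]<130)&(h[...,1]>120)
    b=blue&reg(WW,400,720,-120,120,5,140); P=WW[b]
    print("bin all",rect(P)); Q=P[(P[:,2]>72)&(P[:,2]<88)]; print("bin 80 rim",rect(Q),len(Q),np.median(Q[:,2]))
    Q=P[(P[:,2]>115)]; print("far wall top",rect(Q) if len(Q)>3 else 0,len(Q), np.median(Q[:,2]) if len(Q) else 0)
    y=(h[...,0]>20)&(h[...,0]<36)&(h[...,1]>120)&reg(WW,400,720,-50,120,100,175); P=WW[y]
    if len(P)>5: print("plate",rect(P),len(P),np.percentile(P[:,2],[1,5,50,95,99]).round(1))
    o=(h[...,0]>5)&(h[...,0]<20)&(h[...,1]>150)&reg(WW,300,700,100,400,56,75); P=WW[o]
    c,r=cv2.minEnclosingCircle(P[:,:2].astype(np.float32)); print("tub",np.round(c,1),r,len(P),np.percentile(P[:,2],[5,50,95]))
    m=(h[...,2]<60)&reg(WW,250,650,-380,-50,-3,12); P=WW[m]; print("mat",rect(P),len(P),np.median(P[:,2]))
    m=(h[...,2]<90)&reg(WW,250,650,-380,-50,118,140); P=WW[m]; print("handle top",rect(P),len(P),np.median(P[:,2]))
    m=reg(WW,250,650,-380,-50,1,75)&(h[...,2]>110)&(h[...,1]<60)&reg(WW,250,650,-330,-100,6,40);P=WW[m]; print("pan",rect(P),len(P),P.mean(0))
    d=(h[...,0]>3)&(h[...,0]<22)&(h[...,1]>60)&reg(WW,450,720,-80,60,15,100); P=WW[d]; print("dowels",rect(P),len(P),np.percentile(P[:,2],[5,50,95]))
```

```text
bench z 1.1050822692346287 -1.2768883833466589
top
bin all (array([637.2, -37.8]), array([111.5, 178.7]), 82.7)
bin 80 rim (array([637.9, -37.9]), array([111.5, 175.4]), 82.8) 204 80.261327451922
far wall top (array([693.3, -29.4]), array([ 48.2, 146.8]), 36.7) 24 124.18323623327001
plate (array([664.5,  12.8]), array([  3.5, 108.4]), 82.9) 72 [143.7 152.5 155.2 157.  157.7]
tub [554.7 275.6] 84.60665893554688 538 [57.13514822 64.70678324 68.41293317]
mat (array([ 497.2, -206.4]), array([301.5, 211.9]), 82.7) 2243 3.5333955964408688
handle top (array([ 432.2, -270.8]), array([39.2, 18.1]), 67.4) 152 128.18366287596245
pan (array([ 451.1, -216.3]), array([223.9, 386.6]), 86.8) 879 [ 460.50063254 -245.82986677   12.59011403]
dowels (array([663.7, -39.3]), array([ 65.3, 114.1]), 84.8) 1010 [33.19537006 56.80493191 74.94682928]
side
bin all (array([638.7, -41.9]), array([119.4, 178.5]), 82.6)
bin 80 rim (array([639.5, -42. ]), array([119.3, 174.4]), 82.5) 335 76.89478455341202
far wall top (array([719.3, -91.9]), array([35.8,  3.4]), 84.6) 17 122.0726199044393
plate (array([666.3,  10.3]), array([ 11.5, 108.5]), 83.4) 341 [121.1 123.2 138.8 152.4 154.6]
tub [551.6 274. ] 88.90035247802734 240 [56.71885716 61.13717653 65.83188882]
mat (array([ 510.9, -208.5]), array([293.4, 200.4]), 73.4) 1913 1.8980513498752316
handle top (array([ 431.2, -273.5]), array([40.7, 18.3]), 65.4) 128 126.17474042480336
pan (array([ 421.1, -225.8]), array([121.5, 280. ]), 38.8) 512 [ 446.91557165 -229.00265725   13.50406717]
dowels (array([662.4, -32.8]), array([ 84.6, 112.7]), 89.6) 675 [31.9496919  57.50932862 73.41393468]
```

Run:
```python
from h import *
for n in("top","side"):
    W=np.load(n+"0.npy"); h=cv2.cvtColor(cv2.imread(n+"0raw.png"),cv2.COLOR_BGR2HSV)
    r=lambda P:[np.round(x,1) for x in cv2.minAreaRect(P[:,:2].astype(np.float32))]
    near=np.hypot(W[...,0]-485,W[...,1]+270)<140
    m=near&(h[...,2]<60)&(abs(W[...,2]-1)<6); m=cv2.morphologyEx(m.astype(np.uint8),cv2.MORPH_OPEN,np.ones((3,3)))>0
    print(n,"mat",r(W[m]),m.sum())
    m=near&(h[...,2]>80)&(h[...,1]<50)&(W[...,2]>5)&(W[...,2]<75)
    k,l,s,_=cv2.connectedComponentsWithStats(m.astype(np.uint8)); i=1+s[1:,4].argmax(); P=W[l==i]
    print("scoop white",r(P),len(P)); Q=P[(P[:,2]>14)&(P[:,2]<26)]; print("side tops",r(Q),len(Q))
```

```text
top mat [array([ 488.4, -281.3]), array([128.3, 199.6]), np.float64(75.0)] 2007
scoop white [array([ 484.7, -292.8]), array([ 81. , 107.1]), np.float64(68.0)] 910
side tops [array([ 476.6, -289.5]), array([80.9, 72.7]), np.float64(68.1)] 102
side mat [array([ 487.7, -284.7]), array([131.8, 197.9]), np.float64(75.4)] 1786
scoop white [array([ 477.1, -292.9]), array([ 84.6, 116.4]), np.float64(66.4)] 802
side tops [array([ 465.6, -287.7]), array([83.8, 92.8]), np.float64(67.6)] 171
```

Call:
arm_command(
  deltas=[
    {"dx": 0.028, "dy": -0.034, "dz": 0},
    {"dx": 0.028, "dy": -0.034, "dz": 0},
    {"dx": 0.028, "dy": -0.034, "dz": 0},
    {"dx": 0.028, "dy": -0.034, "dz": 0},
    {"dx": 0.028, "dy": -0.034, "dz": 0},
    {"dx": 0.028, "dy": -0.034, "dz": 0},
    {"dx": 0.028, "dy": -0.034, "dz": 0},
    {"dx": 0.028, "dy": -0.034, "dz": 0},
    {"dx": 0.028, "dy": -0.034, "dz": 0},
    {"dx": 0.028, "dy": -0.034, "dz": 0},
    {"dx": 0, "dy": -0.045},
    {"dx": 0, "dy": -0.045},
    {"dx": 0, "dy": -0.045},
    {"dx": 0, "dy": -0.045},
    {"dx": 0, "dy": -0.045},
    {"dx": 0, "dy": -0.045},
  ],
  gripper=0.0951,
)

```text
$.deltas[0]: bad value
```

Call:
arm_command(
  deltas=[
    {"dx": 0.028, "dy": -0.034, "dz": 0.0, "yaw": 0.0},
    {"dx": 0.028, "dy": -0.034, "dz": 0.0, "yaw": 0.0},
    {"dx": 0.028, "dy": -0.034, "dz": 0.0, "yaw": 0.0},
    {"dx": 0.028, "dy": -0.034, "dz": 0.0, "yaw": 0.0},
    {"dx": 0.028, "dy": -0.034, "dz": 0.0, "yaw": 0.0},
    {"dx": 0.028, "dy": -0.034, "dz": 0.0, "yaw": 0.0},
    {"dx": 0.028, "dy": -0.034, "dz": 0.0, "yaw": 0.0},
    {"dx": 0.028, "dy": -0.034, "dz": 0.0, "yaw": 0.0},
    {"dx": 0.028, "dy": -0.034, "dz": 0.0, "yaw": 0.0},
    {"dx": 0.028, "dy": -0.034, "dz": 0.0, "yaw": 0.0},
    {"dx": 0.0, "dy": -0.045, "dz": 0.0, "yaw": 0.0},
    {"dx": 0.0, "dy": -0.045, "dz": 0.0, "yaw": 0.0},
    {"dx": 0.0, "dy": -0.045, "dz": 0.0, "yaw": 0.0},
    {"dx": 0.0, "dy": -0.045, "dz": 0.0, "yaw": 0.0},
  ],
  gripper=0.0951,
)

```text
t: 1.5
eef_pos: [485.6, 68.4, 233.5]
tcp_rot: [-3.142, -0.0, 2.806]
ft_force: [1.8, 0.2, 0.4]
opening: 1.0
grip_force: 0.0
```

Call:
arm_command(
  deltas=[
    {"dx": -0.0067, "dy": -0.0425, "dz": 0.0, "yaw": -0.4},
    {"dx": -0.0067, "dy": -0.0425, "dz": 0.0, "yaw": -0.4},
    {"dx": -0.0067, "dy": -0.0425, "dz": 0.0, "yaw": -0.4},
    {"dx": -0.0067, "dy": -0.0425, "dz": 0.0, "yaw": -0.4},
    {"dx": -0.0067, "dy": -0.0425, "dz": 0.0, "yaw": -0.4},
    {"dx": -0.0067, "dy": -0.0425, "dz": 0.0, "yaw": -0.4},
    {"dx": -0.0067, "dy": -0.0425, "dz": 0.0, "yaw": -0.4},
    {"dx": -0.0067, "dy": -0.0425, "dz": 0.0, "yaw": -0.4},
    {"dx": 0.0, "dy": 0.0, "dz": -0.02, "yaw": 0.0},
    {"dx": 0.0, "dy": 0.0, "dz": -0.04, "yaw": 0.0},
    {"dx": 0.0, "dy": 0.0, "dz": -0.03, "yaw": 0.0},
    {"dx": 0.0, "dy": 0.0, "dz": 0.0, "yaw": 0.0},
  ],
)

```text
t: 2.7
eef_pos: [430.9, -269.0, 140.6]
tcp_rot: [3.14, -0.006, 2.749]
ft_force: [-1.1, 0.8, 0.9]
opening: 1.004
grip_force: 0.0
```

Run:
```python
from h import *
c,W=cloud("side"); save(c,"g1.png",(230,384,150,330),4); print(state()["eef_pos"],state()["joints"])
```

```text
[ 431.80620272 -269.52365333  142.71392211] [-6.87883526e-01  4.51144542e-01  1.93687212e+00  1.35634777e-04
  7.57165502e-01 -1.86700965e+00]
```

View pics/g1.png

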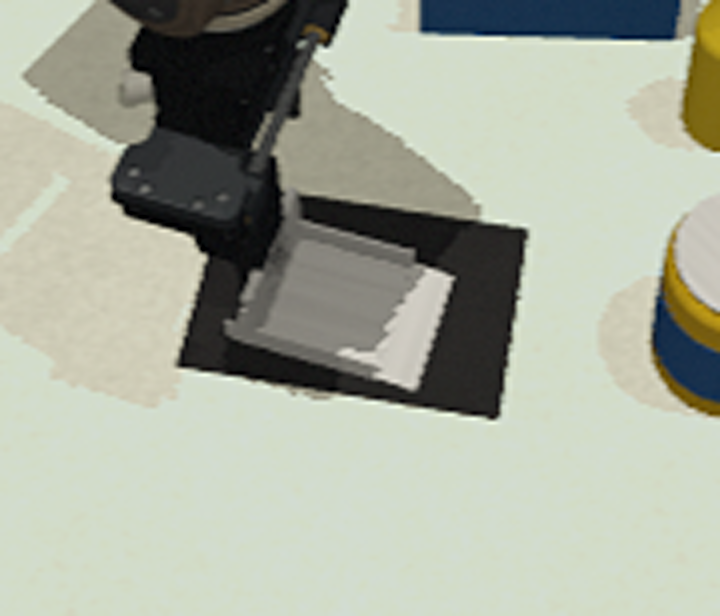

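The side crop shows the gripper straddling the handle, with the pan ahead at (340,310). Next: descend and close.

Call:
arm_command(
  deltas=[
    {"dx": 0.0, "dy": 0.0, "dz": -0.02, "yaw": 0.0},
    {"dx": 0.0, "dy": 0.0, "dz": -0.015, "yaw": 0.0},
    {"dx": 0.0, "dy": 0.0, "dz": -0.005, "yaw": 0.0},
    {"dx": 0.0, "dy": 0.0, "dz": 0.0, "yaw": 0.0},
  ],
)

```text
t: 3.15
eef_pos: [432.7, -270.1, 104.5]
tcp_rot: [-3.141, 0.001, 2.75]
ft_force: [-0.4, 0.0, 0.5]
opening: 0.997
grip_force: 0.0
```

Call:
arm_command(
  deltas=[
    {"dx": 0.0, "dy": 0.0, "dz": 0.0, "yaw": 0.0},
    {"dx": 0.0, "dy": 0.0, "dz": 0.0, "yaw": 0.0},
    {"dx": 0.0, "dy": 0.0, "dz": 0.0, "yaw": 0.0},
    {"dx": 0.0, "dy": 0.0, "dz": 0.0, "yaw": 0.0},
    {"dx": 0.0, "dy": 0.0, "dz": 0.0, "yaw": 0.0},
    {"dx": 0.0, "dy": 0.0, "dz": 0.0, "yaw": 0.0},
    {"dx": 0.0, "dy": 0.0, "dz": 0.0, "yaw": 0.0},
    {"dx": 0.0, "dy": 0.0, "dz": 0.0, "yaw": 0.0},
  ],
  gripper=0.02,
)

```text
t: 3.95
eef_pos: [432.3, -269.9, 103.6]
tcp_rot: [3.142, -0.0, 2.75]
ft_force: [0.2, 1.2, -1.7]
opening: 0.419
grip_force: 30.0
```

Call:
arm_command(
  deltas=[
    {"dx": 0.0, "dy": 0.0, "dz": 0.017, "yaw": 0.0},
    {"dx": 0.0, "dy": 0.0, "dz": 0.03, "yaw": 0.0},
    {"dx": 0.0, "dy": 0.0, "dz": 0.03, "yaw": 0.0},
    {"dx": 0.0, "dy": 0.0, "dz": 0.02, "yaw": 0.0},
    {"dx": 0.0, "dy": 0.02, "dz": 0.0, "yaw": 1.1},
    {"dx": 0.0, "dy": 0.03, "dz": 0.0, "yaw": 2.0},
    {"dx": 0.0, "dy": 0.032, "dz": 0.0, "yaw": 2.0},
    {"dx": 0.0, "dy": 0.034, "dz": 0.0, "yaw": 2.0},
    {"dx": 0.0, "dy": 0.034, "dz": 0.0, "yaw": 2.0},
    {"dx": 0.0, "dy": 0.034, "dz": 0.0, "yaw": 2.0},
    {"dx": 0.0, "dy": 0.034, "dz": 0.0, "yaw": 2.0},
    {"dx": -0.001, "dy": 0.03, "dz": 0.0, "yaw": 1.5},
    {"dx": 0.0, "dy": 0.01, "dz": 0.0, "yaw": 0.5},
    {"dx": 0.0, "dy": 0.0, "dz": -0.02, "yaw": 0.0},
    {"dx": 0.0, "dy": 0.0, "dz": -0.03, "yaw": 0.0},
    {"dx": 0.0, "dy": 0.0, "dz": -0.019, "yaw": 0.0},
    {"dx": 0.0, "dy": 0.0, "dz": 0.0, "yaw": 0.0},
    {"dx": 0.0, "dy": 0.0, "dz": 0.0, "yaw": 0.0},
  ],
)

```text
t: 5.75
eef_pos: [431.5, -12.2, 131.9]
tcp_rot: [3.142, -0.001, 3.013]
ft_force: [0.0, -0.1, -2.7]
opening: 0.422
grip_force: 30.0
```

```bash
cat >> h.py <<'E'
C=np.array([637.5,-38.5]); B=np.deg2rad(-7.3)
def tobin(P):
    P=np.asarray(P,float); d=P[...,:2]-C; return np.stack([d[...,0]*np.cos(B)+d[...,1]*np.sin(B),-d[...,0]*np.sin(B)+d[...,1]*np.cos(B),P[...,2]],-1)
def tilt(W,c,x0,x1):
    # bright pan/side points near bin midline, fit line z(x) to side wall tops etc.
    h=cv2.cvtColor(c["color"],cv2.COLOR_RGB2HSV); Q=tobin(W)
    m=(h[...,2]>70)&(h[...,1]<60)&(Q[...,0]>x0)&(Q[...,0]<x1)&(abs(Q[...,1])<45)&(Q[...,2]>8)
    return Q[m]
E
python3 - <<'E'
from h import *
s=state(); print(s["eef_pos"],tobin(s["eef_pos"]),np.degrees(s["tcp_rot"][2]),s["ft_force"])
for n in("side","top"):
    c,W=cloud(n); P=tilt(W,c,-215,-75)
    for lo in range(-215,-75,10):
        q=P[(P[:,0]>=lo)&(P[:,0]<lo+10)]
        if len(q)>3: print(n,lo,len(q),np.percentile(q[:,2],[5,50,95]).round(),np.percentile(q[:,1],[1,99]).round(1))
E
```

```text
[431.50613794 -12.24999276 131.87820593] [-2.07659614e+02 -1.37293157e-01  1.31878206e+02] 172.63115735298283 [ 0.02356165 -0.11559366 -2.68081277]
side -215 27 [ 32.  45. 306.] [-43.6 -19.1]
side -205 126 [ 32.  52. 305.] [-43.3  37.3]
side -195 105 [ 30.  35. 307.] [-42.6  40.2]
side -185 108 [ 30.  35. 318.] [-43.1  40. ]
side -175 106 [ 30.  35. 322.] [-43.7  39.8]
side -165 97 [31. 34. 50.] [-42.7  38.8]
side -155 84 [30. 34. 49.] [-42.4  38.6]
side -145 96 [30. 34. 50.] [-42.7  41.2]
side -135 84 [31. 34. 50.] [-41.8  38.3]
side -125 86 [31. 35. 43.] [-43.5  39.4]
side -115 77 [29. 34. 36.] [-39.8  36.4]
side -105 53 [29. 31. 35.] [-38.7  39.2]
side -95 18 [39. 45. 48.] [-27.   42.2]
top -165 4 [379. 389. 394.] [-15.6  43.1]
top -145 88 [33. 37. 53.] [-38.6  39.9]
top -135 120 [34. 37. 53.] [-37.7  38.7]
top -125 123 [34. 38. 41.] [-37.2  39.9]
top -115 119 [34. 37. 40.] [-39.1  38.6]
top -105 106 [32. 35. 38.] [-38.3  39.5]
```

Call:
arm_command(
  deltas=[
    {"dx": 0.004, "dy": -0.0005, "dz": 0.0, "yaw": 0.0},
    {"dx": 0.004, "dy": -0.0005, "dz": 0.0, "yaw": 0.0},
    {"dx": 0.0043, "dy": -0.0005, "dz": 0.003, "yaw": 0.0},
    {"dx": 0.0043, "dy": -0.0006, "dz": 0.004, "yaw": 0.0},
    {"dx": 0.0043, "dy": -0.0005, "dz": 0.004, "yaw": 0.0},
    {"dx": 0.0043, "dy": -0.0006, "dz": 0.004, "yaw": 0.0},
    {"dx": 0.0048, "dy": -0.0006, "dz": 0.0035, "yaw": 0.0},
    {"dx": 0.0048, "dy": -0.0006, "dz": 0.0035, "yaw": 0.0},
    {"dx": 0.0048, "dy": -0.0006, "dz": 0.0035, "yaw": 0.0},
    {"dx": 0.0048, "dy": -0.0006, "dz": 0.003, "yaw": 0.0},
    {"dx": 0.0, "dy": 0.0, "dz": 0.0, "yaw": 0.0},
    {"dx": 0.0, "dy": 0.0, "dz": 0.0, "yaw": 0.0},
  ],
)

```text
t: 7.05
eef_pos: [476.5, -17.6, 160.5]
tcp_rot: [3.142, 0.002, 3.013]
ft_force: [-0.7, 1.0, -1.9]
opening: 0.417
grip_force: 30.0
```

```bash
cat > t.py <<'E'
from h import *
import sys
x0,x1=float(sys.argv[1]),float(sys.argv[2])
s=state(); print(s["eef_pos"].round(1) if hasattr(s["eef_pos"],"round") else s["eef_pos"],tobin(s["eef_pos"]).round(1),np.degrees(s["tcp_rot"][2]),np.round(s["ft_force"],1))
c,W=cloud("side"); P=tilt(W,c,x0,x1); P=P[P[:,2]<110]
for lo in np.arange(x0,x1,10):
    q=P[(P[:,0]>=lo)&(P[:,0]<lo+10)]
    if len(q)>3: print(lo,len(q),np.percentile(q[:,2],[5,50,95]).round(),np.percentile(q[:,1],[1,99]).round(1))
E
python3 t.py -180 -70
```

```text
[476.5 -17.6 160.5] [-162.4    0.3  160.5] 172.65322044933936 [-0.7  1.  -1.9]
-180.0 87 [ 57.  61. 104.] [-42.5  37.9]
-170.0 85 [55. 58. 70.] [-42.   37.3]
-160.0 96 [52. 57. 73.] [-42.4  38.6]
-150.0 104 [49. 54. 70.] [-42.2  39. ]
-140.0 86 [47. 51. 66.] [-42.9  39. ]
-130.0 102 [45. 49. 65.] [-42.8  40.2]
-120.0 91 [41. 46. 62.] [-42.6  39.9]
-110.0 84 [40. 44. 47.] [-40.5  39.5]
-100.0 76 [35. 40. 43.] [-40.2  39.1]
-90.0 10 [42. 46. 48.] [-27.   43.4]
```

Call:
arm_command(
  deltas=[
    {"dx": 0.005, "dy": -0.0006, "dz": 0.0035, "yaw": 0.0},
    {"dx": 0.005, "dy": -0.0006, "dz": 0.0035, "yaw": 0.0},
    {"dx": 0.0, "dy": 0.0, "dz": 0.0, "yaw": 0.0},
    {"dx": -0.006, "dy": 0.0008, "dz": 0.0, "yaw": 0.0},
    {"dx": 0.0, "dy": 0.0, "dz": 0.012, "yaw": 0.0},
    {"dx": 0.0, "dy": 0.0, "dz": 0.013, "yaw": 0.0},
    {"dx": 0.01, "dy": -0.0013, "dz": 0.0, "yaw": 0.0},
    {"dx": 0.015, "dy": -0.0019, "dz": 0.0, "yaw": 0.0},
    {"dx": 0.012, "dy": -0.0015, "dz": 0.0, "yaw": 0.0},
    {"dx": 0.0, "dy": 0.0, "dz": -0.01, "yaw": 0.0},
    {"dx": 0.0, "dy": 0.0, "dz": 0.0, "yaw": 0.0},
    {"dx": 0.0, "dy": 0.0, "dz": 0.0, "yaw": 0.0},
  ],
)

```text
t: 8.3
eef_pos: [516.1, -22.4, 181.4]
tcp_rot: [3.141, -0.002, 3.014]
ft_force: [0.4, 0.3, -1.2]
opening: 0.417
grip_force: 30.0
```

```bash
python3 t.py -150 -30
```

```text
[516.1 -22.4 181.4] [-122.5    0.5  181.4] 172.66593490397196 [ 0.4  0.3 -1.2]
-150.0 38 [ 79.  85. 107.] [-41.9   5.3]
-140.0 87 [75. 80. 95.] [-42.4  38.2]
-130.0 98 [73. 77. 92.] [-42.1  39.8]
-120.0 94 [70. 74. 89.] [-41.4  38.9]
-110.0 94 [66. 71. 87.] [-41.8  40.1]
-100.0 97 [62. 67. 84.] [-41.6  40.4]
-90.0 98 [60. 65. 80.] [-42.1  39.4]
-80.0 83 [57. 61. 71.] [-40.8  39.1]
-70.0 74 [52. 56. 60.] [-35.7  39.3]
-60.0 43 [35. 51. 56.] [-30.1  43.7]
```

Call:
arm_command(
  deltas=[
    {"dx": 0.0, "dy": 0.0, "dz": -0.008, "yaw": 0.0},
    {"dx": 0.0, "dy": 0.0, "dz": -0.008, "yaw": 0.0},
    {"dx": -0.0035, "dy": 0.0005, "dz": -0.003, "yaw": 0.0},
    {"dx": -0.0035, "dy": 0.0005, "dz": -0.0025, "yaw": 0.0},
    {"dx": -0.0035, "dy": 0.0005, "dz": -0.0025, "yaw": 0.0},
    {"dx": 0.0, "dy": 0.0, "dz": -0.001, "yaw": 0.0},
    {"dx": 0.0, "dy": 0.0, "dz": 0.0, "yaw": 0.0},
    {"dx": 0.0, "dy": 0.0, "dz": 0.0, "yaw": 0.0},
  ],
)

```text
t: 9.15
eef_pos: [505.8, -21.0, 158.4]
tcp_rot: [-3.141, 0.001, 3.014]
ft_force: [-8.9, 0.2, 21.7]
opening: 0.415
grip_force: 30.0
```

```bash
python3 t.py -150 -30
```

```text
[505.8 -21.  158.4] [-132.8    0.6  158.4] 172.67649864244612 [-8.9  0.2 21.7]
-150.0 87 [56. 61. 78.] [-43.3  37.5]
-140.0 84 [55. 59. 74.] [-42.8  37.6]
-130.0 99 [54. 57. 71.] [-41.7  40.4]
-120.0 94 [51. 55. 71.] [-40.9  39.3]
-110.0 95 [49. 53. 69.] [-41.5  39.8]
-100.0 95 [47. 51. 68.] [-41.9  39.7]
-90.0 84 [45. 49. 66.] [-40.8  40.2]
-80.0 70 [44. 48. 58.] [-38.1  39.1]
-70.0 65 [39. 44. 48.] [-25.7  40.9]
-60.0 47 [37. 40. 44.] [-23.1  39.9]
```

Call:
arm_command(
  deltas=[
    {"dx": 0.006, "dy": -0.0008, "dz": -0.0008, "yaw": 0.0},
    {"dx": 0.006, "dy": -0.0008, "dz": -0.0013, "yaw": 0.0},
    {"dx": 0.006, "dy": -0.0008, "dz": -0.0013, "yaw": 0.0},
    {"dx": 0.006, "dy": -0.0008, "dz": -0.0013, "yaw": 0.0},
    {"dx": 0.006, "dy": -0.0008, "dz": -0.0013, "yaw": 0.0},
    {"dx": 0.006, "dy": -0.0008, "dz": -0.0013, "yaw": 0.0},
    {"dx": 0.006, "dy": -0.0008, "dz": -0.0013, "yaw": 0.0},
    {"dx": 0.006, "dy": -0.0008, "dz": -0.0013, "yaw": 0.0},
  ],
)

```text
t: 10.0
eef_pos: [553.7, -27.3, 148.2]
tcp_rot: [3.142, -0.0, 3.014]
ft_force: [-13.0, 1.2, 18.3]
opening: 0.414
grip_force: 30.0
```

```bash
python3 t.py -100 0
```

```text
[553.7 -27.3 148.2] [-84.5   0.5 148.2] 172.67117968795858 [-13.    1.2  18.3]
-100.0 93 [ 48.  51. 106.] [-42.8  36.9]
-90.0 76 [45. 49. 63.] [-41.2  40.7]
-80.0 79 [44. 46. 63.] [-41.7  39.5]
-70.0 77 [40. 44. 61.] [-40.8  40. ]
-60.0 78 [39. 43. 59.] [-27.6  39.1]
-50.0 71 [37. 40. 55.] [-22.7  39.7]
-40.0 72 [36. 39. 51.] [-20.3  39.6]
-30.0 16 [42. 49. 51.] [-24.9  40.9]
```

Call:
arm_command(
  deltas=[
    {"dx": 0.006, "dy": -0.0008, "dz": -0.0013, "yaw": 0.0},
    {"dx": 0.006, "dy": -0.0008, "dz": -0.0013, "yaw": 0.0},
    {"dx": 0.006, "dy": -0.0008, "dz": -0.0013, "yaw": 0.0},
    {"dx": 0.006, "dy": -0.0008, "dz": -0.0013, "yaw": 0.0},
    {"dx": 0.006, "dy": -0.0008, "dz": -0.0013, "yaw": 0.0},
    {"dx": 0.006, "dy": -0.0008, "dz": -0.0013, "yaw": 0.0},
    {"dx": 0.005, "dy": -0.0007, "dz": -0.001, "yaw": 0.0},
    {"dx": 0.005, "dy": -0.0007, "dz": -0.001, "yaw": 0.0},
  ],
)

```text
t: 10.85
eef_pos: [599.7, -33.5, 138.4]
tcp_rot: [3.142, -0.001, 3.014]
ft_force: [-7.6, 0.4, 15.1]
opening: 0.421
grip_force: 30.0
```

```bash
python3 t.py -60 0
python3 - <<'E'
from h import *
c,W=cloud("side"); save(c,"d1.png",(140,260,230,380),5); np.save("s.npy",W)
E
```

```text
[599.7 -33.5 138.4] [-3.820e+01  1.000e-01  1.384e+02] 172.67459722120591 [-7.6  0.4 15.1]
-60.0 49 [ 38.  85. 100.] [-42.5   0.7]
-50.0 29 [38. 41. 57.] [-21.6  31.1]
-30.0 6 [42. 49. 55.] [32.2 39.5]
-20.0 21 [31. 37. 52.] [-1.9 38. ]
-10.0 5 [45. 46. 49.] [36. 42.]
```

View pics/d1.png

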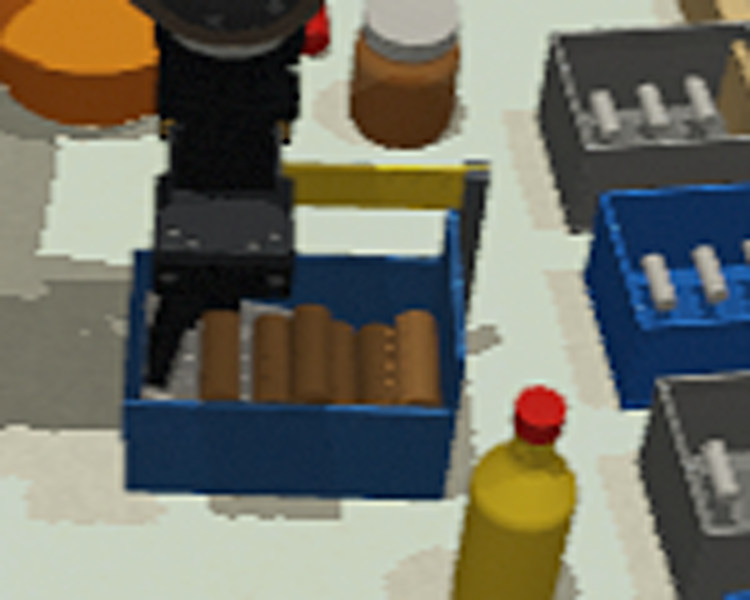

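The crop shows the dowels riding into the pan, with tops at (215,350) to (415,350), and two of them stacked on top. I'll finish the stroke.

Call:
arm_command(
  deltas=[
    {"dx": 0.005, "dy": -0.0006, "dz": -0.0011, "yaw": 0.0},
    {"dx": 0.005, "dy": -0.0006, "dz": -0.0011, "yaw": 0.0},
    {"dx": 0.004, "dy": -0.0005, "dz": -0.0009, "yaw": 0.0},
    {"dx": 0.0024, "dy": -0.0003, "dz": -0.0005, "yaw": 0.0},
    {"dx": 0.0, "dy": 0.0, "dz": 0.0, "yaw": 0.0},
    {"dx": 0.0, "dy": 0.0, "dz": 0.0, "yaw": 0.0},
  ],
)

```text
t: 11.55
eef_pos: [616.4, -35.6, 134.9]
tcp_rot: [3.142, 0.001, 3.014]
ft_force: [-6.0, 1.1, 14.8]
opening: 0.421
grip_force: 30.0
```

```bash
cat > d.py <<'E'
from h import *
s=state(); g=tobin(s["eef_pos"]); print("tcp bin",g.round(1),"f",np.round(s["ft_force"],1),"t",s["t"])
for n in("side","top"):
    c,W=cloud(n); Q=tobin(W); h=cv2.cvtColor(c["color"],cv2.COLOR_RGB2HSV)
    m=(h[...,0]>3)&(h[...,0]<22)&(h[...,1]>60)&(abs(Q[...,1])<60)&(Q[...,0]>-90)&(Q[...,0]<90)&(Q[...,2]<165); P=Q[m]
    print(n,[(int(lo),int(np.percentile(P[k,2],90)),int(np.percentile(P[k,1],2)),int(np.percentile(P[k,1],98))) for lo in range(-90,90,5) if (k:=(P[:,0]>=lo)&(P[:,0]<lo+5)).sum()>5])
E
python3 d.py
```

```text
tcp bin [-21.3   0.2 134.9] f [-6.   1.1 14.8] t 11.55
side [(-35, 62, -35, 13), (-30, 62, -34, 20), (-25, 64, -34, 21), (-20, 70, -33, 15), (-15, 71, -36, 12), (-10, 72, -36, 18), (-5, 70, -35, 21), (0, 65, -35, 24), (5, 70, -37, 21), (10, 73, -37, 22), (15, 71, -38, 20), (20, 69, -37, 24), (25, 52, -27, 28), (30, 50, -28, 28), (35, 47, -24, 29), (40, 52, -29, 25), (45, 56, -31, 29), (50, 56, -29, 28), (55, 54, -29, 28), (60, 55, -26, 29), (65, 60, -31, 23), (70, 60, -33, 27), (75, 60, -32, 29), (80, 58, -31, 38), (85, 54, -26, 36)]
top []
```

The heap looks right: two dowels on top at bin x about -11 and 13, and row tops below them. Next I open the fingers, turn them 90° around the handle and close on its front and back faces, which levels the scoop.

Call:
arm_command(
  deltas=[
    {"dx": 0.0, "dy": 0.0, "dz": 0.0005, "yaw": 0.0},
    {"dx": 0.0, "dy": 0.0, "dz": 0.0, "yaw": 0.0},
    {"dx": 0.0, "dy": 0.0, "dz": 0.0, "yaw": 0.0},
    {"dx": 0.0, "dy": 0.0, "dz": 0.0, "yaw": 0.0},
    {"dx": 0.0, "dy": 0.0, "dz": 0.0, "yaw": 0.0},
  ],
  gripper=0.0951,
)

```text
t: 12.15
eef_pos: [616.6, -35.7, 134.1]
tcp_rot: [3.141, -0.0, 3.013]
ft_force: [0.4, -0.6, 0.1]
opening: 0.783
grip_force: 0.0
```

```bash
python3 d.py
python3 - <<'E'
from h import *
for n in("side","top"):
    c,W=cloud(n); Q=tobin(W); h=cv2.cvtColor(c["color"],cv2.COLOR_RGB2HSV)
    m=(abs(Q[...,1])<26)&(Q[...,0]>-75)&(Q[...,0]<10)&(Q[...,2]>80)&(Q[...,2]<172); P=Q[m]; print(n,len(P))
    for z in range(80,172,8):
        k=(P[:,2]>=z)&(P[:,2]<z+8)
        if k.sum()>3: print(z,k.sum(),np.percentile(P[k,0],[3,97]).round(),np.percentile(P[k,1],[3,97]).round())
    save(c,n+"h.png",(140,260,230,380) if n=="side" else None,5 if n=="side" else 1.5)
E
```

```text
tcp bin [-2.110e+01  1.000e-01  1.341e+02] f [ 0.4 -0.6  0.1] t 12.15
side [(-35, 62, -34, 0), (-30, 61, -35, 4), (-25, 65, -36, 3), (-20, 71, -40, -3), (-15, 84, -43, -8), (-10, 72, -36, 15), (-5, 70, -36, 21), (0, 66, -35, 23), (5, 71, -37, 20), (10, 72, -37, 20), (15, 71, -37, 25), (20, 70, -37, 25), (25, 51, -30, 26), (30, 50, -27, 28), (35, 47, -24, 27), (40, 54, -30, 26), (45, 56, -31, 27), (50, 55, -31, 28), (55, 53, -27, 29), (60, 54, -28, 27), (65, 59, -32, 27), (70, 61, -34, 28), (75, 61, -32, 29), (80, 58, -30, 39), (85, 54, -23, 35)]
top []
side 73
80 18 [-55. -43.] [-22.  10.]
88 13 [-52. -35.] [-24.  -6.]
96 17 [-52. -36.] [-24.  -7.]
104 13 [-49. -35.] [-22. -16.]
112 9 [-48. -36.] [-22. -15.]
top 0
```

View pics/sideh.png

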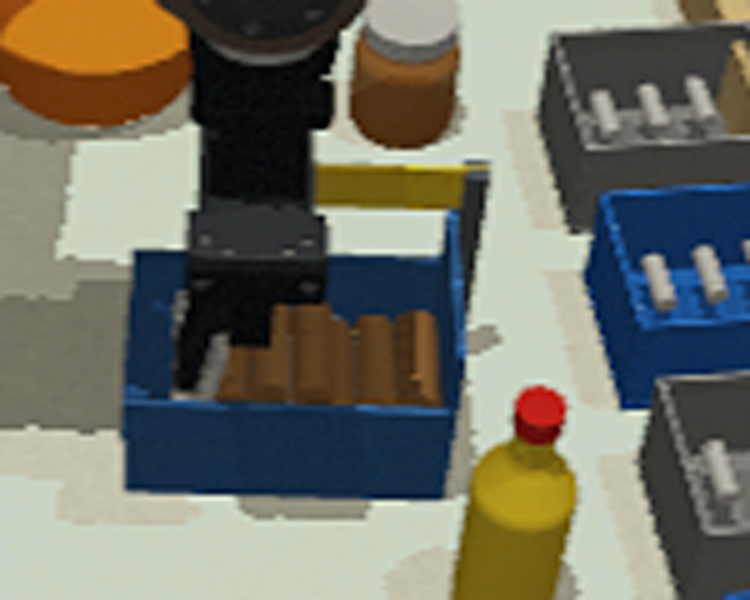

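Call:
arm_command(
  deltas=[
    {"dx": -0.006, "dy": 0.0008, "dz": 0.001, "yaw": 0.0},
    {"dx": -0.006, "dy": 0.0008, "dz": 0.001, "yaw": 0.0},
    {"dx": 0.0, "dy": 0.0, "dz": 0.0, "yaw": -7.5},
    {"dx": 0.0, "dy": 0.0, "dz": 0.0, "yaw": -7.5},
    {"dx": 0.0, "dy": 0.0, "dz": 0.0, "yaw": -7.5},
    {"dx": 0.0, "dy": 0.0, "dz": 0.0, "yaw": -7.5},
    {"dx": 0.0, "dy": 0.0, "dz": 0.0, "yaw": -7.5},
    {"dx": 0.0, "dy": 0.0, "dz": 0.0, "yaw": -7.5},
    {"dx": 0.0, "dy": 0.0, "dz": 0.0, "yaw": -7.5},
    {"dx": 0.0, "dy": 0.0, "dz": 0.0, "yaw": -7.5},
    {"dx": 0.0, "dy": 0.0, "dz": 0.0, "yaw": -7.5},
    {"dx": 0.0, "dy": 0.0, "dz": 0.0, "yaw": -7.5},
    {"dx": 0.0, "dy": 0.0, "dz": 0.0, "yaw": -7.5},
    {"dx": 0.0, "dy": 0.0, "dz": 0.0, "yaw": -7.5},
    {"dx": 0.0, "dy": 0.0, "dz": 0.0, "yaw": 0.0},
    {"dx": 0.0, "dy": 0.0, "dz": 0.0, "yaw": 0.0},
  ],
  gripper=0.0951,
)

```text
t: 13.95
eef_pos: [604.6, -34.1, 136.4]
tcp_rot: [3.141, 0.0, 1.447]
ft_force: [0.4, -0.7, 0.1]
opening: 1.003
grip_force: 0.0
```

```bash
python3 d.py
python3 - <<'E'
from h import *
for n in("side",):
    c,W=cloud(n); Q=tobin(W)
    m=(abs(Q[...,1])<26)&(Q[...,0]>-110)&(Q[...,0]<60)&(Q[...,2]>80)&(Q[...,2]<172); P=Q[m]; print(n,len(P))
    for z in range(80,172,8):
        k=P[(P[:,2]>=z)&(P[:,2]<z+8)]
        if len(k)>3: print(z,len(k),np.sort(k[:,0]).round().astype(int).tolist()[::2])
E
```

```text
tcp bin [-33.2   0.2 136.4] f [ 0.4 -0.7  0.1] t 13.95
side [(-35, 62, -34, 11), (-30, 62, -35, 26), (-25, 64, -35, 25), (-20, 70, -35, 23), (-15, 71, -36, 22), (-10, 73, -35, 29), (-5, 71, -36, 26), (0, 66, -34, 25), (5, 70, -37, 25), (10, 71, -37, 18), (15, 74, -37, 23), (20, 69, -38, 26), (25, 53, -30, 27), (30, 51, -28, 30), (35, 47, -25, 28), (40, 52, -28, 26), (45, 56, -33, 29), (50, 56, -32, 29), (55, 54, -28, 30), (60, 54, -30, 25), (65, 59, -30, 28), (70, 61, -34, 28), (75, 61, -31, 29), (80, 57, -29, 28), (85, 52, -28, 35)]
top []
side 378
80 19 [-55, -55, -54, -54, -54, -51, -48, -46, -43, -43]
88 20 [-52, -52, -51, -51, -49, -46, -46, -43, -40, -35]
96 16 [-52, -52, -51, -49, -43, -40, -38, -35]
104 25 [-50, -49, -49, -49, -49, -49, -46, -43, -41, -38, -38, -35, -33]
112 21 [-84, -47, -47, -46, -46, -44, -41, -38, -35, -30, 18]
120 28 [-84, -82, -47, -47, -47, -44, -41, -39, -36, -33, -31, -30, 15, 18]
128 34 [-90, -87, -84, -82, -45, -44, -44, -44, -44, -41, -39, -36, -33, -31, -28, 17, 20]
136 37 [-89, -84, -82, -42, -42, -42, -42, -41, -39, -36, -36, -34, -31, -28, -26, 14, 14, 17, 19]
144 35 [-89, -87, -87, -84, -82, -82, -40, -39, -39, -36, -31, -29, -26, 14, 16, 16, 19, 22]
152 61 [-92, -89, -84, -84, -40, -39, -39, -39, -37, -34, -32, -31, -29, -29, -26, -26, -24, -24, -24, -24, -24, -21, -21, -21, -21, 13, 13, 13, 18, 21, 24]
160 63 [-92, -89, -86, -82, -37, -37, -37, -37, -35, -34, -34, -34, -34, -32, -32, -32, -32, -31, -29, -29, -29, -29, -27, -27, -27, -24, -24, -21, 15, 18, 20, 23]
168 19 [-92, -89, -84, -82, -82, 15, 15, 17, 23, 25]
```

Call:
arm_command(
  deltas=[
    {"dx": 0.0, "dy": 0.0, "dz": 0.0, "yaw": 0.0},
    {"dx": 0.0, "dy": 0.0, "dz": 0.0, "yaw": 0.0},
    {"dx": 0.0, "dy": 0.0, "dz": 0.0, "yaw": 0.0},
    {"dx": 0.0, "dy": 0.0, "dz": 0.0, "yaw": 0.0},
    {"dx": 0.0, "dy": 0.0, "dz": 0.0, "yaw": 0.0},
    {"dx": 0.0, "dy": 0.0, "dz": 0.0, "yaw": 0.0},
    {"dx": 0.0, "dy": 0.0, "dz": 0.0, "yaw": 0.0},
  ],
  gripper=0.028,
)

```text
t: 14.8
eef_pos: [604.6, -34.1, 136.4]
tcp_rot: [3.141, 0.0, 1.443]
ft_force: [-0.4, -0.2, -0.2]
opening: 0.471
grip_force: 0.0
```

Call:
arm_command(
  deltas=[
    {"dx": 0.0, "dy": 0.0, "dz": 0.0, "yaw": 0.0},
    {"dx": 0.0, "dy": 0.0, "dz": 0.0, "yaw": 0.0},
    {"dx": 0.0, "dy": 0.0, "dz": 0.0, "yaw": 0.0},
  ],
  gripper=0.023,
)

```text
t: 15.1
eef_pos: [604.0, -34.0, 136.5]
tcp_rot: [-3.14, -0.0, 1.443]
ft_force: [-4.7, 1.1, 7.5]
opening: 0.268
grip_force: 28.2
```

Call:
arm_command(
  deltas=[
    {"dx": 0.0, "dy": 0.0, "dz": 0.0, "yaw": 0.0},
    {"dx": 0.0, "dy": 0.0, "dz": 0.0, "yaw": 0.0},
    {"dx": 0.0, "dy": 0.0, "dz": 0.0, "yaw": 0.0},
    {"dx": 0.0, "dy": 0.0, "dz": 0.0, "yaw": 0.0},
  ],
  gripper=0.01,
)

```text
t: 15.5
eef_pos: [603.8, -33.9, 136.6]
tcp_rot: [-3.139, 0.0, 1.443]
ft_force: [-4.2, 0.5, 6.6]
opening: 0.264
grip_force: 28.0
```

```bash
python3 d.py
```

```text
tcp bin [-34.1   0.2 136.6] f [-4.2  0.5  6.6] t 15.5
side [(-35, 63, -35, 14), (-30, 62, -34, 28), (-25, 65, -34, 29), (-20, 74, -34, 27), (-15, 73, -36, 24), (-10, 73, -35, 26), (-5, 71, -36, 25), (0, 67, -35, 26), (5, 72, -37, 21), (10, 74, -38, 23), (15, 73, -36, 24), (20, 71, -37, 24), (25, 54, -30, 28), (30, 52, -27, 27), (35, 47, -26, 27), (40, 55, -31, 24), (45, 57, -30, 27), (50, 56, -30, 28), (55, 54, -28, 29), (60, 55, -29, 27), (65, 60, -31, 35), (70, 61, -32, 27), (75, 61, -33, 29), (80, 58, -30, 25), (85, 56, -18, 37)]
top []
```

Call:
arm_command(
  deltas=[
    {"dx": 0.0, "dy": 0.0, "dz": 0.003, "yaw": 0.0},
    {"dx": 0.0, "dy": 0.0, "dz": 0.003, "yaw": 0.0},
    {"dx": 0.0, "dy": 0.0, "dz": 0.003, "yaw": 0.0},
    {"dx": 0.0, "dy": 0.0, "dz": 0.003, "yaw": 0.0},
    {"dx": 0.0, "dy": 0.0, "dz": 0.003, "yaw": 0.0},
  ],
)

```text
t: 16.1
eef_pos: [603.4, -33.9, 150.5]
tcp_rot: [-3.138, -0.0, 1.443]
ft_force: [-0.2, -0.5, -4.0]
opening: 0.189
grip_force: 30.0
```

```bash
python3 d.py
```

```text
tcp bin [-34.5   0.3 150.5] f [-0.2 -0.5 -4. ] t 16.1
side [(-10, 73, -35, 21), (-5, 75, -34, 26), (0, 90, -36, 23), (5, 95, -36, 25), (10, 96, -37, 27), (15, 97, -35, 24), (20, 92, -40, 22), (25, 95, -36, 40), (30, 99, -38, 21), (35, 98, -37, 23), (40, 98, -36, 26), (45, 94, -36, 22), (50, 78, -33, 51), (55, 75, -31, 29), (60, 70, -33, 31), (65, 72, -34, 24), (70, 75, -34, 29), (75, 74, -33, 26), (80, 71, -34, 27), (85, 67, -30, 21)]
top []
```

Run:
```python
from h import *
c,W=cloud("side"); save(c,"l1.png",(140,260,230,380),5)
Q=tobin(W); h=cv2.cvtColor(c["color"],cv2.COLOR_RGB2HSV)
m=(h[...,2]>70)&(h[...,1]<60)&(abs(Q[...,1]+38)<6)&(Q[...,2]>45)&(Q[...,2]<130)&(abs(Q[...,0])<95); P=Q[m]
print(P[np.argsort(P[:,0])][::3].round().astype(int).tolist())
```

```text
[[-45, -39, 67], [-42, -39, 67], [-39, -41, 66], [-34, -41, 69], [-31, -40, 64], [-30, -41, 108], [-29, -39, 93], [-29, -38, 79], [-29, -42, 71], [-27, -37, 107], [-27, -40, 99], [-26, -38, 84], [-26, -41, 74], [-23, -39, 67], [-20, -40, 64], [-15, -41, 71], [-12, -39, 68], [-9, -40, 65], [-4, -40, 70], [-1, -41, 67], [2, -40, 61], [5, -39, 60], [7, -41, 62], [10, -38, 60], [12, -40, 66], [15, -41, 63], [18, -39, 61], [21, -41, 64], [23, -40, 63], [26, -42, 66], [29, -39, 65], [31, -41, 65], [34, -41, 64], [37, -40, 63], [40, -40, 63], [42, -41, 65], [48, -39, 63]]
```

View pics/l1.png

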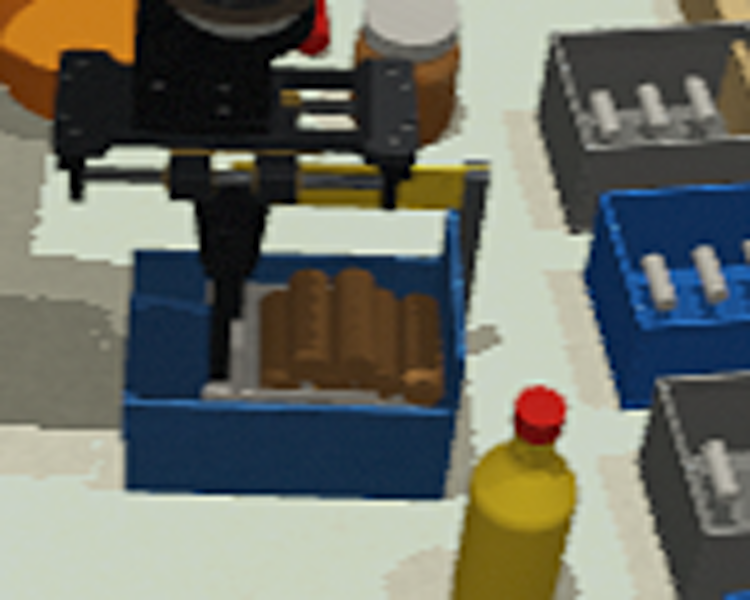

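The crop shows the scoop level, with heaped dowels at (310,320) and (355,320), and one on the ramp at (425,350). The row sits about 9 mm off the back wall. I'll push forward so the far wall presses the row back.

Call:
arm_command(
  deltas=[
    {"dx": 0.002, "dy": -0.0003, "dz": 0.0, "yaw": 0.0},
    {"dx": 0.002, "dy": -0.0002, "dz": 0.0, "yaw": 0.0},
    {"dx": 0.002, "dy": -0.0003, "dz": 0.0, "yaw": 0.0},
    {"dx": 0.001, "dy": -0.0001, "dz": 0.0, "yaw": 0.0},
    {"dx": 0.0, "dy": 0.0, "dz": 0.0, "yaw": 0.0},
  ],
)

```text
t: 16.75
eef_pos: [611.8, -35.0, 151.3]
tcp_rot: [3.141, -0.0, 1.443]
ft_force: [-0.3, 0.4, -3.2]
opening: 0.191
grip_force: 30.0
```

```bash
python3 d.py
```

```text
tcp bin [-25.9   0.2 151.3] f [-0.3  0.4 -3.2] t 16.75
side [(-20, 72, -33, 26), (-15, 77, -35, 25), (-10, 78, -36, 24), (-5, 78, -35, 24), (0, 92, -36, 22), (5, 94, -37, 24), (10, 95, -36, 24), (15, 93, -36, 23), (20, 81, -32, 39), (25, 93, -34, 22), (30, 97, -38, 23), (35, 99, -37, 23), (40, 97, -37, 24), (45, 95, -36, 30), (50, 78, -33, 27), (55, 75, -34, 25), (60, 70, -32, 50), (65, 76, -35, 32), (70, 76, -33, 27), (75, 76, -33, 29), (80, 73, -33, 28), (85, 69, -32, 41)]
top []
```

Call:
arm_command(
  deltas=[
    {"dx": 0.0, "dy": 0.0, "dz": 0.002, "yaw": 0.0},
    {"dx": 0.0, "dy": 0.0, "dz": 0.004, "yaw": 0.0},
    {"dx": 0.0, "dy": 0.0, "dz": 0.004, "yaw": 0.0},
    {"dx": 0.0, "dy": 0.0, "dz": 0.004, "yaw": 0.0},
    {"dx": 0.0, "dy": 0.0, "dz": 0.004, "yaw": 0.0},
    {"dx": 0.0, "dy": 0.0, "dz": 0.004, "yaw": 0.0},
    {"dx": 0.0, "dy": 0.0, "dz": 0.004, "yaw": 0.0},
    {"dx": 0.0, "dy": 0.0, "dz": 0.004, "yaw": 0.0},
    {"dx": 0.0, "dy": 0.0, "dz": 0.004, "yaw": 0.0},
    {"dx": 0.0, "dy": 0.0, "dz": 0.002, "yaw": 0.0},
    {"dx": 0.0, "dy": 0.0, "dz": 0.0, "yaw": 0.0},
    {"dx": 0.0, "dy": 0.0, "dz": 0.0, "yaw": 0.0},
  ],
)

```text
t: 18.05
eef_pos: [611.7, -35.0, 187.3]
tcp_rot: [3.141, 0.0, 1.443]
ft_force: [-0.9, 0.5, -2.7]
opening: 0.186
grip_force: 30.0
```

```bash
cat > u.py <<'E'
from h import *
s=state(); g=tobin(s["eef_pos"]); c,W=cloud("side"); Q=tobin(W); h=cv2.cvtColor(c["color"],cv2.COLOR_RGB2HSV)
m=(h[...,2]>60)&(h[...,1]<70)&(abs(Q[...,1]-g[1]+40)<8)&(Q[...,0]>g[0]+14)&(Q[...,0]<g[0]+82)&(abs(Q[...,2]-g[2]+80)<15); P=Q[m]
print("right wall n",len(P),"z pct",np.percentile(P[:,2],[50,80,90,95]).round(1),"y",np.percentile(P[:,1],[5,50,95]).round(1),"slope",np.polyfit(P[:,0],P[:,2],1).round(4))
m=(h[...,2]<60)&(abs(Q[...,0]-g[0])<14)&(abs(Q[...,1]-g[1])<22)&(abs(Q[...,2]-g[2]-25)<8); P=Q[m]; print("handle top?",len(P),np.percentile(P[:,2],[10,50,90]) if len(P)>3 else 0)
E
python3 d.py; python3 u.py
```

```text
tcp bin [-26.1   0.2 187.3] f [-0.9  0.5 -2.7] t 18.05
side [(-15, 112, -36, 25), (-10, 113, -38, 29), (-5, 123, -36, 22), (0, 129, -35, 23), (5, 131, -36, 22), (10, 131, -37, 24), (15, 128, -37, 26), (20, 124, -33, 27), (25, 128, -35, 21), (30, 132, -38, 23), (35, 134, -36, 26), (40, 133, -37, 21), (45, 131, -36, 22), (50, 114, -33, 29), (55, 110, -33, 32), (60, 107, -33, 27), (65, 110, -34, 24), (70, 112, -32, 27), (75, 112, -33, 30), (80, 108, -32, 24), (85, 105, -31, 26)]
top []
right wall n 99 z pct [100.2 103.6 106.4 107.1] y [-42.9 -40.6 -37. ] slope [4.43000e-02 9.92763e+01]
handle top? 98 [207.05293738 210.29746331 214.44814199]
```

Call:
arm_command(
  deltas=[
    {"dx": 0.0, "dy": 0.0, "dz": 0.002, "yaw": 0.0},
    {"dx": 0.0, "dy": 0.0, "dz": 0.0012, "yaw": 0.0},
    {"dx": -0.001, "dy": 0.0001, "dz": 0.0, "yaw": 0.0},
    {"dx": -0.002, "dy": 0.0003, "dz": 0.0, "yaw": 0.0},
    {"dx": -0.003, "dy": 0.0004, "dz": 0.0, "yaw": 0.0},
    {"dx": -0.003, "dy": 0.0004, "dz": 0.0, "yaw": 0.0},
    {"dx": -0.003, "dy": 0.0004, "dz": 0.0, "yaw": 0.0},
    {"dx": -0.003, "dy": 0.0004, "dz": 0.0, "yaw": 0.0},
    {"dx": -0.003, "dy": 0.0004, "dz": 0.0, "yaw": 0.0},
    {"dx": -0.003, "dy": 0.0004, "dz": 0.0, "yaw": 0.0},
    {"dx": -0.003, "dy": 0.0004, "dz": 0.0, "yaw": 0.0},
    {"dx": -0.003, "dy": 0.0004, "dz": 0.0, "yaw": 0.0},
    {"dx": -0.002, "dy": 0.0003, "dz": 0.0, "yaw": 0.0},
    {"dx": -0.001, "dy": 0.0001, "dz": 0.0, "yaw": 0.0},
    {"dx": 0.0, "dy": 0.0, "dz": 0.0, "yaw": 0.0},
    {"dx": 0.0, "dy": 0.0, "dz": 0.0, "yaw": 0.0},
    {"dx": 0.0, "dy": 0.0, "dz": 0.0, "yaw": 0.0},
    {"dx": 0.0, "dy": 0.0, "dz": 0.0, "yaw": 0.0},
  ],
)

```text
t: 20.0
eef_pos: [581.7, -31.0, 190.5]
tcp_rot: [3.142, 0.0, 1.443]
ft_force: [-0.5, -0.2, -3.3]
opening: 0.186
grip_force: 30.0
```

```bash
python3 d.py; python3 u.py
python3 - <<'E'
from h import *
c,W=cloud("side"); save(c,"k1.png",(140,260,230,380),5)
E
```

```text
tcp bin [-56.3   0.3 190.5] f [-0.5 -0.2 -3.3] t 20.0
side [(-50, 111, -33, 27), (-45, 115, -36, 27), (-40, 117, -35, 27), (-35, 127, -35, 27), (-30, 133, -36, 24), (-25, 136, -36, 23), (-20, 134, -37, 24), (-15, 132, -37, 24), (-10, 126, -35, 26), (-5, 131, -34, 19), (0, 136, -37, 21), (5, 137, -37, 25), (10, 136, -36, 24), (15, 132, -34, 22), (20, 116, -32, 30), (25, 114, -32, 22), (30, 104, -18, 30), (60, 55, -27, 24), (65, 59, -33, 27), (70, 61, -34, 25), (75, 60, -36, 51), (80, 57, -29, 25), (85, 56, -27, 29)]
top []
right wall n 98 z pct [103.5 106.9 108.8 110.4] y [-43.  -40.3 -37.1] slope [3.500000e-03 1.032424e+02]
handle top? 102 [209.92637171 213.05863538 215.6992505 ]
```

View pics/k1.png

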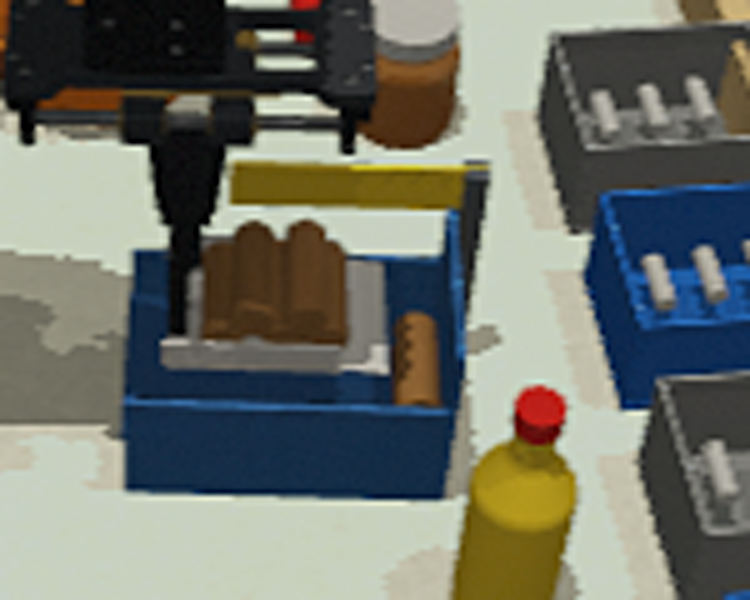

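The crop shows a row of three with two heaped at (255,240) and (305,240), and the ramp dowel back in the bin at (415,355). Underside is about 90. Strike now.

Call:
arm_command(
  deltas=[
    {"dx": 0.0003, "dy": 0.002, "dz": 0.0, "yaw": 0.0},
    {"dx": 0.0005, "dy": 0.004, "dz": 0.0, "yaw": 0.0},
    {"dx": 0.0005, "dy": 0.004, "dz": 0.0, "yaw": 0.0},
    {"dx": 0.0005, "dy": 0.004, "dz": 0.0, "yaw": 0.0},
    {"dx": 0.0004, "dy": 0.003, "dz": 0.0, "yaw": 0.0},
    {"dx": 0.0004, "dy": 0.003, "dz": 0.0, "yaw": 0.0},
    {"dx": 0.0004, "dy": 0.003, "dz": 0.0, "yaw": 0.0},
    {"dx": 0.0004, "dy": 0.003, "dz": 0.0, "yaw": 0.0},
    {"dx": 0.0004, "dy": 0.003, "dz": 0.0, "yaw": 0.0},
    {"dx": 0.0004, "dy": 0.003, "dz": 0.0, "yaw": 0.0},
    {"dx": 0.0004, "dy": 0.003, "dz": 0.0, "yaw": 0.0},
    {"dx": 0.0004, "dy": 0.003, "dz": 0.0, "yaw": 0.0},
  ],
)

```text
t: 21.4
eef_pos: [586.6, 7.2, 190.5]
tcp_rot: [-3.141, 0.0, 1.443]
ft_force: [0.0, -1.4, -4.1]
opening: 0.184
grip_force: 30.0
```

```bash
python3 d.py
```

```text
tcp bin [-56.3  38.9 190.5] f [ 0.  -1.4 -4.1] t 21.4
side [(-45, 115, 1, 56), (-40, 116, 0, 55), (-35, 127, -10, 52), (-30, 132, -16, 45), (-25, 135, -13, 47), (-20, 133, -15, 48), (-15, 131, -15, 48), (-10, 126, -11, 52), (-5, 132, -13, 44), (0, 136, -14, 46), (5, 137, -13, 47), (10, 136, -13, 45), (15, 132, -13, 49), (20, 117, 2, 55), (25, 115, 5, 54), (30, 109, 11, 55), (60, 55, -27, 24), (65, 59, -33, 25), (70, 62, -34, 22), (75, 60, -33, 50), (80, 57, -31, 26), (85, 52, -26, 28)]
top []
```

Call:
arm_command(
  deltas=[
    {"dx": 0.0004, "dy": 0.003, "dz": 0.0, "yaw": 0.0},
    {"dx": 0.0004, "dy": 0.003, "dz": 0.0, "yaw": 0.0},
    {"dx": 0.0004, "dy": 0.003, "dz": 0.0, "yaw": 0.0},
    {"dx": 0.0004, "dy": 0.003, "dz": 0.0, "yaw": 0.0},
    {"dx": 0.0004, "dy": 0.003, "dz": 0.0, "yaw": 0.0},
    {"dx": 0.0004, "dy": 0.003, "dz": 0.0, "yaw": 0.0},
    {"dx": 0.0004, "dy": 0.003, "dz": 0.0, "yaw": 0.0},
    {"dx": 0.0004, "dy": 0.003, "dz": 0.0, "yaw": 0.0},
    {"dx": 0.0004, "dy": 0.003, "dz": 0.0, "yaw": 0.0},
    {"dx": 0.0004, "dy": 0.003, "dz": 0.0, "yaw": 0.0},
    {"dx": 0.0004, "dy": 0.003, "dz": 0.0, "yaw": 0.0},
    {"dx": 0.0004, "dy": 0.003, "dz": 0.0, "yaw": 0.0},
    {"dx": 0.0, "dy": 0.0, "dz": 0.0, "yaw": 0.0},
    {"dx": 0.0, "dy": 0.0, "dz": 0.0, "yaw": 0.0},
  ],
)

```text
t: 22.9
eef_pos: [591.5, 43.1, 190.6]
tcp_rot: [3.141, -0.0, 1.443]
ft_force: [0.5, -0.5, -2.0]
opening: 0.185
grip_force: 30.0
```

```bash
sed -i 's/abs(Q\[...,1\])<60/(Q[...,1]>-60)\&(Q[...,1]<170)/' d.py; python3 d.py;  python3 - <<'E'
from h import *
c,W=cloud("side"); save(c,"k2.png",(110,260,220,380),4)
E
```

```text
tcp bin [-56.   75.1 190.6] f [ 0.5 -0.5 -2. ] t 22.9
side [(-45, 114, 38, 97), (-40, 117, 37, 98), (-35, 143, 39, 100), (-30, 114, 37, 103), (-15, 114, 38, 102), (-10, 116, 1, 101), (-5, 115, -1, 104), (0, 114, -2, 99), (5, 110, -4, 103), (10, 112, -7, 102), (15, 116, -10, 104), (20, 114, -13, 101), (25, 114, -15, 99), (30, 109, -18, 60), (35, 62, -21, -3), (40, 64, -22, -2), (45, 61, -18, 18), (50, 48, -21, 21), (55, 41, -17, 31), (60, 54, -29, 23), (65, 59, -34, 25), (70, 61, -34, 25), (75, 60, -34, 50), (80, 58, -31, 26), (85, 53, -26, 29)]
top [(15, 59, -4, 3), (20, 61, -6, 3), (25, 64, -8, 35), (30, 62, -12, 32), (35, 66, -15, 32), (40, 65, -36, 46), (45, 66, -37, 47), (50, 46, -38, 30), (55, 43, -38, 2), (60, 56, -29, 4), (65, 60, -30, 5), (70, 63, -29, 6), (75, 63, -31, 6), (80, 60, -28, 34)]
```

View pics/k2.png

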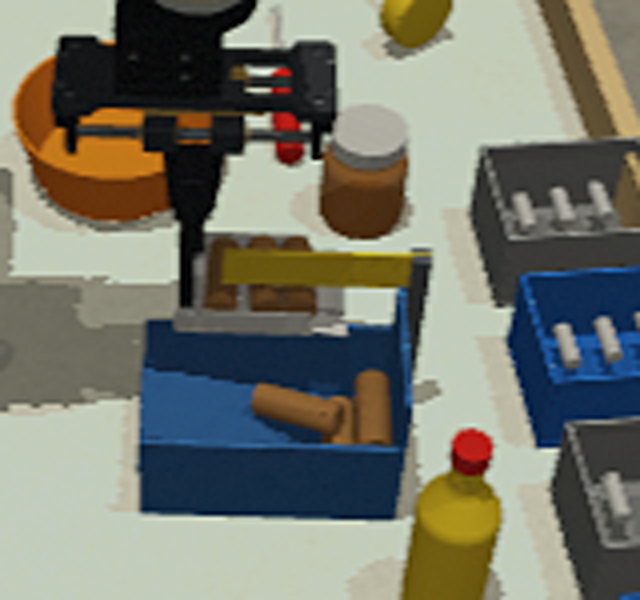

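Both heaped dowels fell back into the bin (at (295,408) and (345,420)), and three remain in the scoop. I'll continue out past y=95, then clear of the plate.

Call:
arm_command(
  deltas=[
    {"dx": 0.0004, "dy": 0.003, "dz": 0.0, "yaw": 0.0},
    {"dx": 0.0005, "dy": 0.004, "dz": 0.0, "yaw": 0.0},
    {"dx": 0.0005, "dy": 0.004, "dz": 0.0, "yaw": 0.0},
    {"dx": 0.0005, "dy": 0.004, "dz": 0.0, "yaw": 0.0},
    {"dx": 0.0005, "dy": 0.004, "dz": 0.0, "yaw": 0.0},
    {"dx": 0.0005, "dy": 0.004, "dz": 0.0, "yaw": 0.0},
    {"dx": 0.0005, "dy": 0.004, "dz": 0.0, "yaw": 0.0},
    {"dx": 0.0005, "dy": 0.004, "dz": 0.0, "yaw": 0.0},
    {"dx": 0.0003, "dy": 0.002, "dz": 0.0, "yaw": 0.0},
    {"dx": 0.0, "dy": 0.0, "dz": 0.0, "yaw": 0.0},
    {"dx": 0.0, "dy": 0.0, "dz": 0.0, "yaw": 0.0},
    {"dx": 0.0, "dy": 0.0, "dz": 0.0, "yaw": 0.0},
    {"dx": 0.0, "dy": 0.0, "dz": 0.0, "yaw": 0.0},
  ],
)

```text
t: 24.35
eef_pos: [595.6, 75.9, 190.6]
tcp_rot: [3.141, 0.0, 1.442]
ft_force: [-0.1, -0.5, -2.6]
opening: 0.193
grip_force: 30.0
```

```bash
python3 d.py
```

```text
tcp bin [-56.1 108.1 190.6] f [-0.1 -0.5 -2.6] t 24.35
side [(-45, 115, 72, 130), (-40, 116, 70, 134), (-35, 144, 49, 131), (-30, 117, 96, 139), (-25, 109, 107, 143), (-15, 113, 97, 137), (-10, 117, 3, 136), (-5, 116, 0, 137), (0, 112, 0, 134), (5, 110, -3, 138), (10, 114, -6, 134), (15, 117, -9, 133), (20, 115, -13, 138), (25, 114, -13, 136), (30, 85, -19, 140), (35, 64, -20, 1), (40, 63, -24, -2), (45, 62, -21, 11), (50, 51, -20, 18), (55, 40, -19, 29), (60, 54, -28, 22), (65, 59, -31, 24), (70, 61, -33, 24), (75, 61, -32, 50), (80, 57, -31, 27), (85, 53, -25, 29)]
top [(-10, 55, 8, 64), (-5, 55, 5, 24), (0, 56, 3, 27), (5, 56, 0, 21), (10, 59, -1, 24), (15, 60, -4, 40), (20, 61, -6, 19), (25, 61, -8, 13), (30, 63, -12, 14), (35, 66, -15, 52), (40, 65, -36, 20), (45, 65, -37, 21), (50, 44, -38, 21), (55, 44, -38, 31), (60, 56, -28, 48), (65, 60, -29, 29), (70, 63, -29, 31), (75, 64, -29, 52), (80, 60, -27, 31), (85, 55, -20, 33)]
```

Call:
arm_command(
  deltas=[
    {"dx": -0.003, "dy": 0.0012, "dz": 0.0, "yaw": 0.0},
    {"dx": -0.006, "dy": 0.0022, "dz": 0.0, "yaw": 0.0},
    {"dx": -0.007, "dy": 0.0025, "dz": 0.0, "yaw": 0.0},
    {"dx": -0.007, "dy": 0.0025, "dz": 0.0, "yaw": 0.0},
    {"dx": -0.007, "dy": 0.0025, "dz": 0.0, "yaw": 0.0},
    {"dx": -0.006, "dy": 0.0022, "dz": 0.0, "yaw": 0.0},
    {"dx": -0.004, "dy": 0.0015, "dz": 0.0, "yaw": 0.0},
    {"dx": -0.002, "dy": 0.0009, "dz": -0.003, "yaw": 0.0},
    {"dx": 0.0, "dy": 0.0, "dz": -0.008, "yaw": 0.0},
    {"dx": 0.0, "dy": 0.0, "dz": -0.01, "yaw": 0.0},
    {"dx": 0.0, "dy": 0.0, "dz": -0.01, "yaw": 0.0},
    {"dx": 0.0, "dy": 0.0, "dz": -0.01, "yaw": 0.0},
    {"dx": 0.0, "dy": 0.0, "dz": -0.01, "yaw": 0.0},
    {"dx": 0.0, "dy": 0.0, "dz": -0.01, "yaw": 0.0},
    {"dx": 0.0, "dy": 0.0, "dz": -0.01, "yaw": 0.0},
    {"dx": 0.0, "dy": 0.0, "dz": -0.008, "yaw": 0.0},
    {"dx": 0.0, "dy": 0.0, "dz": -0.005, "yaw": 0.0},
    {"dx": 0.0, "dy": 0.0, "dz": -0.002, "yaw": 0.0},
    {"dx": 0.0, "dy": 0.0, "dz": 0.0, "yaw": 0.0},
  ],
)

```text
t: 26.35
eef_pos: [553.7, 91.5, 104.5]
tcp_rot: [3.142, 0.0, 1.443]
ft_force: [0.7, 0.0, -2.4]
opening: 0.185
grip_force: 30.0
```

Call:
arm_command(
  deltas=[
    {"dx": 0.0, "dy": 0.0, "dz": -0.002, "yaw": 0.0},
    {"dx": 0.0, "dy": 0.0, "dz": -0.002, "yaw": 0.0},
    {"dx": 0.0, "dy": 0.0, "dz": 0.0, "yaw": 0.0},
  ],
)

```text
t: 26.65
eef_pos: [553.7, 91.6, 100.9]
tcp_rot: [3.141, -0.0, 1.443]
ft_force: [0.2, 0.8, -0.6]
opening: 0.187
grip_force: 30.0
```

Call:
arm_command(
  deltas=[
    {"dx": 0.0, "dy": 0.0, "dz": -0.001, "yaw": 0.0},
    {"dx": 0.0, "dy": 0.0, "dz": 0.0, "yaw": 0.0},
  ],
)

```text
t: 26.85
eef_pos: [553.7, 91.5, 100.7]
tcp_rot: [3.14, -0.0, 1.443]
ft_force: [-5.1, -0.5, 10.6]
opening: 0.188
grip_force: 30.0
```

Call:
arm_command(
  deltas=[
    {"dx": 0.0, "dy": 0.0, "dz": 0.0, "yaw": 0.0},
    {"dx": 0.0, "dy": 0.0, "dz": 0.0, "yaw": 0.0},
    {"dx": 0.0, "dy": 0.0, "dz": 0.0, "yaw": 0.0},
    {"dx": 0.0, "dy": 0.0, "dz": 0.0, "yaw": 0.0},
    {"dx": 0.0, "dy": 0.0, "dz": 0.0, "yaw": 0.0},
    {"dx": 0.0, "dy": 0.0, "dz": 0.0, "yaw": 0.0},
    {"dx": 0.0, "dy": 0.0, "dz": 0.0, "yaw": 7.5},
    {"dx": 0.0, "dy": 0.0, "dz": 0.0, "yaw": 7.5},
    {"dx": 0.0, "dy": 0.0, "dz": 0.0, "yaw": 7.5},
    {"dx": 0.0, "dy": 0.0, "dz": 0.0, "yaw": 7.5},
    {"dx": 0.0, "dy": 0.0, "dz": 0.0, "yaw": 7.5},
    {"dx": 0.0, "dy": 0.0, "dz": 0.0, "yaw": 7.5},
    {"dx": 0.0, "dy": 0.0, "dz": 0.0, "yaw": 7.5},
    {"dx": 0.0, "dy": 0.0, "dz": 0.0, "yaw": 7.5},
    {"dx": 0.0, "dy": 0.0, "dz": 0.0, "yaw": 7.5},
    {"dx": 0.0, "dy": 0.0, "dz": 0.0, "yaw": 7.5},
    {"dx": 0.0, "dy": 0.0, "dz": 0.0, "yaw": 7.5},
    {"dx": 0.0, "dy": 0.0, "dz": 0.0, "yaw": 7.5},
    {"dx": 0.0, "dy": 0.0, "dz": 0.0, "yaw": 0.0},
  ],
  gripper=0.0951,
)

```text
t: 28.75
eef_pos: [553.6, 91.5, 99.5]
tcp_rot: [3.142, -0.0, 3.015]
ft_force: [0.2, 0.5, -0.6]
opening: 0.998
grip_force: 0.0
```

Call:
arm_command(
  deltas=[
    {"dx": 0.0, "dy": 0.0, "dz": 0.0, "yaw": 0.0},
    {"dx": 0.0, "dy": 0.0, "dz": 0.0, "yaw": 0.0},
    {"dx": 0.0, "dy": 0.0, "dz": 0.0, "yaw": 0.0},
    {"dx": 0.0, "dy": 0.0, "dz": 0.0, "yaw": 0.0},
    {"dx": 0.0, "dy": 0.0, "dz": 0.0, "yaw": 0.0},
    {"dx": 0.0, "dy": 0.0, "dz": 0.0, "yaw": 0.0},
    {"dx": 0.0, "dy": 0.0, "dz": 0.0, "yaw": 0.0},
  ],
  gripper=0.02,
)

```text
t: 29.45
eef_pos: [553.6, 91.5, 99.6]
tcp_rot: [3.141, 0.0, 3.013]
ft_force: [0.1, -1.2, 0.2]
opening: 0.467
grip_force: 0.0
```

Call:
arm_command(
  deltas=[
    {"dx": 0.0, "dy": 0.0, "dz": 0.0, "yaw": 0.0},
    {"dx": 0.0, "dy": 0.0, "dz": 0.0, "yaw": 0.0},
    {"dx": 0.0, "dy": 0.0, "dz": 0.0, "yaw": 0.0},
    {"dx": 0.0, "dy": 0.0, "dz": 0.002, "yaw": 0.0},
    {"dx": 0.0, "dy": 0.0, "dz": 0.006, "yaw": 0.0},
    {"dx": 0.0, "dy": 0.0, "dz": 0.006, "yaw": 0.0},
    {"dx": 0.0, "dy": 0.0, "dz": 0.006, "yaw": 0.0},
    {"dx": 0.0, "dy": 0.0, "dz": 0.0, "yaw": 0.0},
    {"dx": 0.0, "dy": 0.0, "dz": 0.0, "yaw": 0.0},
  ],
)

```text
t: 30.35
eef_pos: [553.7, 91.5, 119.8]
tcp_rot: [3.141, 0.0, 3.014]
ft_force: [-0.1, 0.8, -2.5]
opening: 0.423
grip_force: 30.0
```

```bash
python3 d.py|head -2; python3 u.py;  python3 - <<'E'
from h import *
c,W=cloud("top"); Q=tobin(W); g=tobin(state()["eef_pos"]); h=cv2.cvtColor(c["color"],cv2.COLOR_RGB2HSV)
P=(Q-g)[(abs(Q[...,1]-g[1])<45)&(Q[...,0]-g[0]>5)&(Q[...,0]-g[0]<115)&(Q[...,2]<70)]
for lo in range(5,115,10):
    k=P[(P[:,0]>=lo)&(P[:,0]<lo+10)]
    if len(k)>3: print(lo,len(k),np.percentile(k[:,2]+100,[10,50,95]).round())
E
```

```text
tcp bin [-99.7 118.3 119.8] f [-0.1  0.8 -2.5] t 30.35
side [(-90, 41, 90, 110), (-85, 47, 90, 140), (-80, 47, 86, 143), (-75, 47, 86, 140), (-70, 43, 94, 151), (-65, 40, 125, 156), (-60, 46, 88, 145), (-55, 47, 86, 148), (-50, 47, 90, 151), (-45, 46, 88, 145), (-40, 44, 90, 157), (-35, 134, 49, 120), (-30, 47, 89, 120), (-25, 47, 86, 122), (-20, 44, 92, 120), (-15, 41, 92, 141), (-10, 53, 1, 15), (-5, 54, 0, 17), (0, 56, 0, 17), (5, 54, -5, 15), (10, 57, -6, 13), (15, 56, -8, 12), (20, 59, -11, 7), (25, 59, -14, 1), (30, 60, -16, 2), (35, 61, -19, 0), (40, 65, -22, -2), (45, 62, -22, 10), (50, 52, -20, 19), (55, 41, -19, 31), (60, 56, -26, 21), (65, 59, -32, 24), (70, 61, -34, 22), (75, 60, -34, 36), (80, 57, -28, 25), (85, 54, -26, 29)]
75 6 [-19. -18. -16.]
85 7 [-20. -19. -16.]
95 12 [-21. -18.   2.]
105 12 [-19. -18.   1.]Traceback (most recent call last):
  File "u.py", line 4, in <module>
    print("right wall n",len(P),"z pct",np.percentile(P[:,2],[50,80,90,95]).round(1),"y",np.percentile(P[:,1],[5,50,95]).round(1),"slope",np.polyfit(P[:,0],P[:,2],1).round(4))
                                        ~~~~~~~~~~~~~^^^^^^^^^^^^^^^^^^^^^^
    return _quantile_unchecked(
        a, q, axis, out, overwrite_input, method, keepdims, weights)
    return _ureduce(a,
                    func=_quantile_ureduce_func,
    ...<5 lines>...
                    overwrite_input=overwrite_input,
                    method=method)
    r = func(a, **kwargs)
    result = _quantile(arr,
                       quantiles=q,
    ...<2 lines>...
                       out=out,
                       weights=wgt)
    slices_having_nans = np.isnan(arr[-1, ...])
                                  ~~~^^^^^^^^^
IndexError: index -1 is out of bounds for axis 0 with size 0
```

Call:
arm_command(
  deltas=[
    {"dx": 0.0, "dy": 0.0, "dz": 0.006, "yaw": 0.0},
    {"dx": 0.0, "dy": 0.0, "dz": 0.012, "yaw": 0.0},
    {"dx": 0.0, "dy": 0.0, "dz": 0.014, "yaw": 0.0},
    {"dx": 0.0, "dy": 0.0, "dz": 0.014, "yaw": 0.0},
    {"dx": 0.0, "dy": 0.0, "dz": 0.01, "yaw": 0.0},
    {"dx": -0.001, "dy": 0.004, "dz": 0.004, "yaw": 0.0},
    {"dx": -0.003, "dy": 0.009, "dz": 0.0, "yaw": 0.0},
    {"dx": -0.004, "dy": 0.014, "dz": 0.0, "yaw": 0.0},
    {"dx": -0.004, "dy": 0.017, "dz": 0.0, "yaw": 0.0},
    {"dx": -0.005, "dy": 0.018, "dz": 0.0, "yaw": 0.0},
    {"dx": -0.005, "dy": 0.018, "dz": 0.0, "yaw": 0.0},
    {"dx": -0.005, "dy": 0.018, "dz": 0.0, "yaw": 0.0},
    {"dx": -0.005, "dy": 0.018, "dz": 0.0, "yaw": 0.0},
    {"dx": -0.005, "dy": 0.018, "dz": 0.0, "yaw": 0.0},
    {"dx": -0.004, "dy": 0.017, "dz": 0.0, "yaw": 0.0},
    {"dx": -0.004, "dy": 0.014, "dz": 0.0, "yaw": 0.0},
    {"dx": -0.003, "dy": 0.012, "dz": 0.0, "yaw": 0.0},
    {"dx": -0.001, "dy": 0.008, "dz": 0.0, "yaw": 0.0},
    {"dx": -0.001, "dy": 0.0045, "dz": 0.0, "yaw": 0.0},
    {"dx": 0.0, "dy": 0.0, "dz": 0.0, "yaw": 0.0},
  ],
)

```text
t: 32.55
eef_pos: [503.5, 281.3, 179.5]
tcp_rot: [3.142, -0.0, 3.014]
ft_force: [1.1, 0.0, -1.4]
opening: 0.418
grip_force: 30.0
```

```bash
cat > tb.py <<'E'
from h import *
s=state(); e=np.array(s["eef_pos"]); print(e.round(1),np.round(s["ft_force"],1),s["t"])
u=np.array([np.cos(B),np.sin(B)]); v=np.array([-u[1],u[0]])
for n in("side","top"):
    c,W=cloud(n); h=cv2.cvtColor(c["color"],cv2.COLOR_RGB2HSV)
    d=W[...,:2]-np.array([553.5,275]); r=np.hypot(d[...,0],d[...,1]); o=(h[...,0]>4)&(h[...,0]<22)&(h[...,1]>140)&(r<92)&(r>70)&(W[...,2]>57)&(W[...,2]<72)
    P=W[o][:,:2]
    if len(P)>20: 
        A=np.c_[2*P,np.ones(len(P))]; q=np.linalg.lstsq(A,(P**2).sum(1),rcond=None)[0]; print(n,"tub fit",q[:2].round(1),np.sqrt(q[2]+q[0]**2+q[1]**2).round(1),len(P))
    D=W-e; a=D[...,:2]@u; b=D[...,:2]@v
    m=(h[...,2]>70)&(h[...,1]<60)&(a>-20)&(a<120)&(abs(b)<46)&(W[...,2]<170)&(W[...,2]>20)
    x,z=a[m],W[...,2][m]; print(n,[(lo,int(m2.sum()),int(np.median(z[m2])),int(np.percentile(z[m2],95))) for lo in range(-20,120,10) if (m2:=(x>=lo)&(x<lo+10)).sum()>4])
    m=(h[...,0]>3)&(h[...,0]<22)&(h[...,1]>60)&(h[...,2]<140)&(a>-20)&(a<120)&(abs(b)<36)&(W[...,2]<170)&(W[...,2]>66)
    x,z=a[m],W[...,2][m]; print(n,"dow",[(lo,int(m2.sum()),int(np.percentile(z[m2],90))) for lo in range(-20,120,6) if (m2:=(x>=lo)&(x<lo+6)).sum()>4])
E
python3 tb.py
```

```text
[503.5 281.3 179.5] [ 1.1  0.  -1.4] 32.55
side tub fit [552.7 271.5] 81.8 149
side [(-10, 26, 99, 151), (0, 49, 104, 137), (10, 23, 93, 103), (20, 18, 91, 99), (30, 37, 93, 101), (40, 17, 89, 99), (50, 18, 93, 100), (60, 19, 93, 101), (70, 18, 94, 100), (80, 33, 84, 94), (90, 50, 81, 86), (100, 48, 80, 83)]
side dow [(-14, 6, 105), (-8, 5, 113), (10, 13, 104), (16, 26, 107), (22, 26, 105), (28, 33, 104), (34, 10, 100), (40, 26, 106), (46, 28, 106), (52, 29, 106), (58, 27, 101), (64, 27, 107), (70, 30, 106), (76, 28, 106), (82, 16, 102)]
top tub fit [554.1 274.3] 81.3 294
top [(50, 8, 96, 103), (60, 15, 100, 102), (70, 13, 100, 102), (80, 31, 86, 101), (90, 125, 85, 87), (100, 117, 83, 86)]
top dow [(40, 6, 108), (46, 35, 110), (52, 66, 109), (58, 54, 105), (64, 76, 107), (70, 68, 109), (76, 63, 109), (82, 40, 106), (106, 7, 84)]
```

Call:
arm_command(
  deltas=[
    {"dx": 0.0, "dy": 0.0, "dz": -0.006, "yaw": 0.0},
    {"dx": 0.0, "dy": 0.0, "dz": -0.01, "yaw": 0.0},
    {"dx": 0.0, "dy": 0.0, "dz": -0.008, "yaw": 0.0},
    {"dx": 0.0, "dy": 0.0, "dz": -0.004, "yaw": 0.0},
    {"dx": 0.004, "dy": -0.0005, "dz": 0.0, "yaw": 0.0},
    {"dx": 0.0045, "dy": -0.0006, "dz": 0.0, "yaw": 0.0},
    {"dx": 0.004, "dy": -0.0005, "dz": 0.002, "yaw": 0.0},
    {"dx": 0.004, "dy": -0.0005, "dz": 0.0022, "yaw": 0.0},
    {"dx": 0.004, "dy": -0.0005, "dz": 0.0022, "yaw": 0.0},
    {"dx": 0.004, "dy": -0.0005, "dz": 0.0022, "yaw": 0.0},
    {"dx": 0.004, "dy": -0.0005, "dz": 0.002, "yaw": 0.0},
    {"dx": 0.0, "dy": 0.0, "dz": 0.0, "yaw": 0.0},
  ],
)

```text
t: 33.85
eef_pos: [531.1, 277.5, 163.0]
tcp_rot: [-3.141, -0.003, 3.013]
ft_force: [-11.3, 1.2, 8.0]
opening: 0.421
grip_force: 30.0
```

```bash
python3 tb.py
```

```text
[531.1 277.5 163. ] [-11.3   1.2   8. ] 33.85
side tub fit [552.9 271.4] 81.6 210
side [(-20, 24, 81, 159), (-10, 58, 76, 119), (0, 18, 75, 81), (10, 17, 73, 80), (20, 25, 69, 80), (30, 15, 70, 76), (40, 24, 68, 75), (50, 16, 68, 76), (60, 13, 61, 73), (70, 41, 55, 58), (80, 48, 52, 56), (90, 9, 49, 53)]
side dow [(-2, 15, 117), (4, 28, 87), (10, 27, 89), (16, 25, 84), (22, 17, 82), (28, 26, 84), (34, 30, 85), (40, 28, 82), (46, 27, 77), (52, 26, 82), (58, 28, 82), (64, 26, 80), (70, 7, 71)]
top tub fit [554.3 274.3] 81.1 311
top [(60, 8, 76, 79), (70, 70, 57, 61), (80, 113, 55, 59), (90, 12, 53, 55)]
top dow [(52, 28, 84), (58, 63, 84), (64, 58, 82), (70, 14, 78), (100, 8, 69), (106, 5, 68)]
```

Call:
arm_command(
  deltas=[
    {"dx": 0.0, "dy": 0.0, "dz": 0.002, "yaw": 0.0},
    {"dx": 0.0046, "dy": -0.0006, "dz": 0.0031, "yaw": 0.0},
    {"dx": 0.0046, "dy": -0.0006, "dz": 0.0031, "yaw": 0.0},
    {"dx": 0.0046, "dy": -0.0006, "dz": 0.003, "yaw": 0.0},
    {"dx": 0.0046, "dy": -0.0006, "dz": 0.0029, "yaw": 0.0},
    {"dx": 0.0, "dy": 0.0, "dz": 0.0, "yaw": 0.0},
  ],
)

```text
t: 34.55
eef_pos: [551.1, 274.9, 176.6]
tcp_rot: [3.141, 0.0, 3.013]
ft_force: [-3.1, 0.2, -1.6]
opening: 0.418
grip_force: 30.0
```

```bash
python3 tb.py
```

```text
[551.1 274.9 176.6] [-3.1  0.2 -1.6] 34.55
side tub fit [553. 272.] 81.9 197
side [(-20, 39, 95, 133), (-10, 16, 84, 93), (0, 22, 81, 89), (10, 18, 79, 87), (20, 24, 77, 85), (30, 17, 76, 82), (40, 15, 70, 78), (50, 29, 59, 61), (60, 49, 54, 58), (70, 9, 26, 53)]
side dow [(-20, 8, 99), (-14, 23, 100), (-8, 26, 101), (-2, 28, 100), (4, 22, 91), (10, 25, 94), (16, 31, 94), (22, 29, 92), (28, 25, 88), (34, 28, 88), (40, 30, 89), (46, 32, 86)]
top tub fit [554.2 274.3] 81.2 265
top [(50, 5, 60, 74), (60, 46, 57, 60), (70, 10, 56, 57)]
top dow [(82, 6, 67)]
```

Call:
arm_command(
  deltas=[
    {"dx": 0.0042, "dy": -0.0005, "dz": 0.0024, "yaw": 0.0},
    {"dx": 0.0042, "dy": -0.0005, "dz": 0.0023, "yaw": 0.0},
    {"dx": 0.0042, "dy": -0.0005, "dz": 0.0022, "yaw": 0.0},
    {"dx": 0.0042, "dy": -0.0005, "dz": 0.0021, "yaw": 0.0},
    {"dx": 0.003, "dy": -0.0004, "dz": 0.0014, "yaw": 0.0},
    {"dx": 0.0, "dy": 0.0, "dz": 0.0, "yaw": 0.0},
    {"dx": -0.006, "dy": 0.0008, "dz": 0.0, "yaw": 0.0},
    {"dx": -0.006, "dy": 0.0008, "dz": 0.0, "yaw": 0.0},
    {"dx": 0.0, "dy": 0.0, "dz": -0.006, "yaw": 0.0},
    {"dx": 0.0, "dy": 0.0, "dz": -0.01, "yaw": 0.0},
    {"dx": 0.0, "dy": 0.0, "dz": -0.008, "yaw": 0.0},
    {"dx": 0.0, "dy": 0.0, "dz": -0.004, "yaw": 0.0},
    {"dx": 0.0, "dy": 0.0, "dz": 0.0, "yaw": 0.0},
  ],
)

```text
t: 35.95
eef_pos: [558.2, 274.1, 157.6]
tcp_rot: [-3.141, -0.001, 3.013]
ft_force: [-1.0, 0.4, -1.6]
opening: 0.418
grip_force: 30.0
```

```bash
python3 tb.py
```

```text
[558.2 274.1 157.6] [-1.   0.4 -1.6] 35.95
side tub fit [552.9 271.6] 81.7 173
side [(-20, 18, 66, 76), (-10, 22, 61, 70), (0, 21, 55, 65), (10, 20, 54, 61), (20, 18, 48, 55), (30, 15, 33, 48), (40, 37, 27, 32), (50, 5, 25, 26)]
side dow [(-20, 26, 82), (-14, 29, 80), (-8, 18, 94), (-2, 24, 116), (4, 30, 137), (10, 15, 72)]
top tub fit [554.3 274.4] 81.2 260
top [(40, 6, 33, 34)]
top dow [(70, 6, 66)]
```

Call:
arm_command(
  deltas=[
    {"dx": 0.004, "dy": -0.0005, "dz": 0.0, "yaw": 0.0},
    {"dx": 0.0048, "dy": -0.0006, "dz": 0.0016, "yaw": 0.0},
    {"dx": 0.0048, "dy": -0.0006, "dz": 0.0016, "yaw": 0.0},
    {"dx": 0.0048, "dy": -0.0006, "dz": 0.0016, "yaw": 0.0},
    {"dx": 0.0048, "dy": -0.0006, "dz": 0.0015, "yaw": 0.0},
    {"dx": 0.0048, "dy": -0.0006, "dz": 0.0014, "yaw": 0.0},
    {"dx": 0.005, "dy": -0.0006, "dz": 0.001, "yaw": 0.0},
    {"dx": 0.005, "dy": -0.0006, "dz": 0.0008, "yaw": 0.0},
    {"dx": 0.005, "dy": -0.0006, "dz": 0.0006, "yaw": 0.0},
    {"dx": 0.005, "dy": -0.0006, "dz": 0.0005, "yaw": 0.0},
    {"dx": 0.005, "dy": -0.0006, "dz": 0.0005, "yaw": 0.0},
    {"dx": 0.0, "dy": 0.0, "dz": 0.0, "yaw": 0.0},
  ],
)

```text
t: 37.25
eef_pos: [611.9, 267.6, 169.7]
tcp_rot: [3.141, 0.0, 3.013]
ft_force: [-2.0, -0.1, -2.7]
opening: 0.417
grip_force: 30.0
```

```bash
python3 tb.py
python3 - <<'E'
from h import *
c,W=cloud("side"); save(c,"tp.png",(90,210,180,330),4)
E
```

```text
[611.9 267.6 169.7] [-2.  -0.1 -2.7] 37.25
side tub fit [552.7 271.6] 81.5 186
side [(-20, 21, 58, 161), (-10, 5, 52, 59), (110, 9, 87, 89)]
side dow [(-20, 27, 75), (-14, 18, 72)]
top tub fit [553.9 273.8] 80.6 168
top [(-20, 8, 65, 70), (-10, 7, 35, 54), (110, 16, 90, 93)]
top dow [(-20, 36, 78), (-14, 28, 76)]
```

View pics/tp.png

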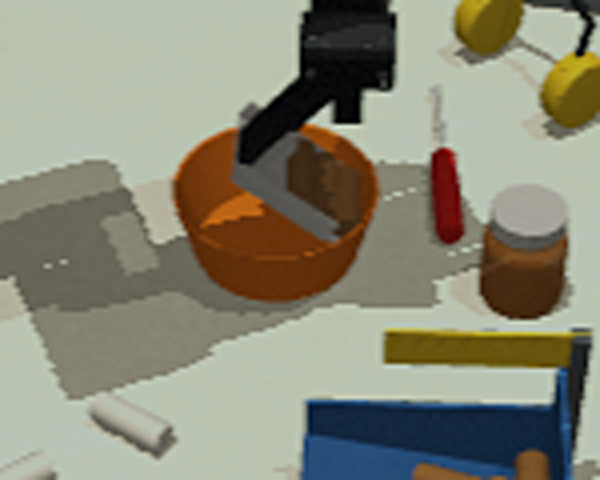

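Call:
arm_command(
  deltas=[
    {"dx": -0.004, "dy": 0.0005, "dz": 0.0, "yaw": 0.0},
    {"dx": -0.006, "dy": 0.0008, "dz": 0.0, "yaw": 0.0},
    {"dx": -0.006, "dy": 0.0008, "dz": 0.001, "yaw": 0.0},
    {"dx": -0.006, "dy": 0.0008, "dz": 0.001, "yaw": 0.0},
    {"dx": -0.006, "dy": 0.0008, "dz": 0.001, "yaw": 0.0},
    {"dx": -0.006, "dy": 0.0008, "dz": 0.002, "yaw": 0.0},
    {"dx": -0.006, "dy": 0.0008, "dz": 0.002, "yaw": 0.0},
    {"dx": -0.006, "dy": 0.0008, "dz": 0.003, "yaw": 0.0},
    {"dx": -0.006, "dy": 0.0008, "dz": 0.003, "yaw": 0.0},
    {"dx": 0.0, "dy": 0.0, "dz": 0.0, "yaw": 0.0},
    {"dx": 0.0, "dy": 0.0, "dz": 0.0, "yaw": 0.0},
  ],
)

```text
t: 38.5
eef_pos: [559.4, 274.7, 183.0]
tcp_rot: [3.141, 0.0, 3.014]
ft_force: [-0.6, -0.4, -1.9]
opening: 0.42
grip_force: 30.0
```

```bash
cat > td.py <<'E'
from h import *
print(np.round(state()["eef_pos"],1),np.round(state()["ft_force"],1))
u=np.array([np.cos(B),np.sin(B)]); v=np.array([-u[1],u[0]])
for n in("side","top"):
    c,W=cloud(n); h=cv2.cvtColor(c["color"],cv2.COLOR_RGB2HSV); d=W[...,:2]-np.array([554,274]); a=d@u;b=d@v
    # wood: lower saturation than orange plastic
    for nm,m in(("wood",(h[...,0]>3)&(h[...,0]<22)&(h[...,1]>60)&(h[...,1]<185)),("white",(h[...,2]>70)&(h[...,1]<60))):
        m=m&(np.hypot(a,b)<72)&(W[...,2]>8)&(W[...,2]<130)
        print(n,nm,[(lo,int(k.sum()),*np.percentile(W[...,2][m][k],[10,50,90]).astype(int).tolist(),*np.percentile(b[m][k],[5,95]).astype(int).tolist()) for lo in range(-75,75,10) if (k:=(a[m]>=lo)&(a[m]<lo+10)).sum()>4])
E
python3 td.py
```

```text
[559.4 274.7 183. ] [-0.6 -0.4 -1.9]
side wood [(-35, 8, 19, 26, 69, -39, -3), (-25, 24, 21, 27, 30, -31, -3), (-15, 15, 19, 23, 45, -33, 45), (5, 6, 10, 26, 42, -24, 68), (25, 25, 22, 25, 27, -25, 26), (35, 40, 24, 34, 42, -27, 26), (45, 51, 39, 45, 47, -29, 28), (55, 34, 30, 41, 45, -25, 30)]
side white [(-65, 21, 95, 113, 126, -39, -10), (-55, 42, 88, 94, 111, -43, 12), (-45, 62, 79, 83, 97, -41, 38), (-35, 73, 70, 77, 92, -40, 39), (-25, 69, 62, 67, 83, -41, 39), (-15, 69, 55, 61, 76, -39, 40), (-5, 57, 43, 48, 54, -36, 36), (5, 10, 38, 42, 43, -31, 36)]
top wood [(-35, 7, 27, 70, 76, -38, -25), (25, 5, 24, 25, 28, -25, -22)]
top white [(-65, 10, 121, 122, 127, -29, -19), (-45, 9, 81, 84, 91, -32, -22), (-35, 25, 74, 76, 78, -26, 5), (-25, 46, 66, 69, 73, -26, 10), (-15, 10, 61, 64, 80, -36, 14), (-5, 12, 47, 51, 76, -38, -27)]
```

The tub holds three dowels, seen at a≈-25, 30 and 50, and the pan is empty. Next: carry the scoop around to the mat.

Call:
arm_command(
  deltas=[
    {"dx": 0.0, "dy": 0.0, "dz": 0.02, "yaw": 0.0},
    {"dx": 0.0, "dy": 0.0, "dz": 0.03, "yaw": 0.0},
    {"dx": 0.0, "dy": 0.0, "dz": 0.02, "yaw": 0.0},
    {"dx": -0.014, "dy": -0.02, "dz": 0.0, "yaw": 0.0},
    {"dx": -0.023, "dy": -0.033, "dz": 0.0, "yaw": 0.0},
    {"dx": -0.024, "dy": -0.034, "dz": 0.0, "yaw": 0.0},
    {"dx": -0.024, "dy": -0.034, "dz": 0.0, "yaw": 0.0},
    {"dx": -0.024, "dy": -0.034, "dz": 0.0, "yaw": 0.0},
    {"dx": 0.0, "dy": -0.038, "dz": 0.0, "yaw": 0.0},
    {"dx": 0.0, "dy": -0.039, "dz": 0.0, "yaw": 0.0},
    {"dx": 0.0, "dy": -0.039, "dz": 0.0, "yaw": 0.0},
    {"dx": 0.0, "dy": -0.039, "dz": 0.0, "yaw": 0.0},
    {"dx": 0.0, "dy": -0.039, "dz": 0.0, "yaw": -1.5},
    {"dx": 0.0, "dy": -0.039, "dz": 0.0, "yaw": -1.5},
    {"dx": 0.0, "dy": -0.038, "dz": 0.0, "yaw": -1.5},
    {"dx": 0.018, "dy": -0.034, "dz": 0.0, "yaw": -1.5},
    {"dx": 0.018, "dy": -0.034, "dz": 0.0, "yaw": -1.7},
    {"dx": 0.018, "dy": -0.032, "dz": 0.0, "yaw": 0.0},
    {"dx": 0.016, "dy": -0.026, "dz": 0.0, "yaw": 0.0},
    {"dx": 0.01, "dy": -0.016, "dz": 0.0, "yaw": 0.0},
  ],
)

```text
t: 40.6
eef_pos: [531.1, -295.6, 252.2]
tcp_rot: [3.142, 0.0, 2.878]
ft_force: [-0.4, 0.3, -1.4]
opening: 0.418
grip_force: 30.0
```

Call:
arm_command(
  deltas=[
    {"dx": 0.0, "dy": 0.0, "dz": -0.02, "yaw": 0.0},
    {"dx": 0.0, "dy": 0.0, "dz": -0.02, "yaw": 0.0},
    {"dx": 0.0, "dy": 0.0, "dz": -0.01, "yaw": 0.0},
    {"dx": 0.0, "dy": 0.0, "dz": 0.0, "yaw": 0.0},
    {"dx": 0.0, "dy": 0.0, "dz": 0.0, "yaw": 0.0},
  ],
)

```text
t: 41.1
eef_pos: [530.6, -293.5, 203.4]
tcp_rot: [-3.142, 0.001, 2.879]
ft_force: [-0.4, 0.5, -2.1]
opening: 0.417
grip_force: 30.0
```

```bash
cat > m.py <<'E'
from h import *
s=state(); e=np.array(s["eef_pos"]); print(e.round(1),np.degrees(s["tcp_rot"][2]),np.round(s["ft_force"],1),s["t"])
B=np.deg2rad(-15); u=np.array([np.cos(B),np.sin(B)]); v=np.array([-u[1],u[0]])
print("tcp mat",(e[:2]-[488,-283])@u,(e[:2]-[488,-283])@v)
c,W=cloud("side"); h=cv2.cvtColor(c["color"],cv2.COLOR_RGB2HSV); D=W-e; a=D[...,:2]@u; b=D[...,:2]@v
m=(h[...,2]>70)&(h[...,1]<50)&(a>-110)&(a<125)&(abs(b)<44)&(W[...,2]<e[2]-25)&(W[...,2]>4.5)
x,z=a[m],W[...,2][m]; print([(lo,int(k.sum()),*np.percentile(z[k],[10,50,95]).astype(int).tolist(),*np.percentile(b[m][k],[3,97]).astype(int).tolist()) for lo in range(-110,125,10) if (k:=(x>=lo)&(x<lo+10)).sum()>4])
E
python3 m.py
```

```text
[ 530.6 -293.5  203.4] 164.9625315559242 [-0.4  0.5 -2.1] 41.1
tcp mat 43.87928308533539 0.854883587853374
[(-90, 100, 133, 137, 146, -41, 37), (-80, 70, 129, 139, 150, -41, 38), (-70, 70, 118, 142, 153, -41, 35), (-60, 90, 108, 128, 161, -41, -13), (-50, 125, 99, 105, 170, -41, 7), (-40, 107, 90, 95, 117, -41, 13), (-30, 112, 82, 87, 106, -41, 18), (-20, 116, 75, 79, 96, -40, 21), (-10, 130, 64, 69, 76, -39, 28), (0, 32, 59, 62, 65, -37, 30)]
```

Call:
arm_command(
  deltas=[
    {"dx": 0.0, "dy": 0.0, "dz": -0.02, "yaw": 0.0},
    {"dx": 0.0, "dy": 0.0, "dz": -0.02, "yaw": 0.0},
    {"dx": 0.0, "dy": 0.0, "dz": -0.01, "yaw": 0.0},
    {"dx": 0.0, "dy": 0.0, "dz": -0.005, "yaw": 0.0},
    {"dx": 0.0, "dy": 0.0, "dz": -0.003, "yaw": 0.0},
    {"dx": 0.0, "dy": 0.0, "dz": -0.001, "yaw": 0.0},
    {"dx": 0.0, "dy": 0.0, "dz": 0.0, "yaw": 0.0},
  ],
)

```text
t: 41.85
eef_pos: [530.9, -293.7, 145.2]
tcp_rot: [-3.141, 0.002, 2.879]
ft_force: [-0.8, 1.4, 3.5]
opening: 0.42
grip_force: 30.0
```

Lip contact made. Now the first part of the backward arc.

Call:
arm_command(
  deltas=[
    {"dx": -0.0056, "dy": 0.0015, "dz": -0.001, "yaw": 0.0},
    {"dx": -0.0056, "dy": 0.0015, "dz": -0.001, "yaw": 0.0},
    {"dx": -0.0056, "dy": 0.0015, "dz": -0.001, "yaw": 0.0},
    {"dx": -0.0055, "dy": 0.0015, "dz": -0.0013, "yaw": 0.0},
    {"dx": -0.0055, "dy": 0.0015, "dz": -0.0013, "yaw": 0.0},
    {"dx": -0.0055, "dy": 0.0015, "dz": -0.0013, "yaw": 0.0},
    {"dx": 0.0, "dy": 0.0, "dz": 0.0, "yaw": 0.0},
  ],
)

```text
t: 42.55
eef_pos: [497.2, -284.8, 138.5]
tcp_rot: [-3.141, 0.003, 2.879]
ft_force: [-1.7, 0.4, 8.2]
opening: 0.417
grip_force: 30.0
```

```bash
python3 m.py
```

```text
[ 497.2 -284.8  138.5] 164.95616098854902 [-1.7  0.4  8.2] 42.55
tcp mat 9.381592916925108 0.6667122533351066
[(-70, 43, 53, 58, 73, -41, -1), (-60, 37, 50, 60, 70, -41, -21), (-50, 55, 44, 68, 83, -41, -21), (-40, 91, 38, 45, 99, -41, 0), (-30, 80, 33, 37, 98, -41, 1), (-20, 80, 28, 32, 48, -41, 5), (-10, 84, 23, 27, 44, -41, 7), (0, 88, 18, 21, 37, -40, 10), (10, 138, 14, 17, 35, -40, 37), (20, 133, 7, 11, 16, -38, 36), (30, 53, 5, 5, 8, -38, 36)]
```

Call:
arm_command(
  deltas=[
    {"dx": -0.0053, "dy": 0.0014, "dz": -0.0019, "yaw": 0.0},
    {"dx": -0.0053, "dy": 0.0014, "dz": -0.0019, "yaw": 0.0},
    {"dx": -0.0053, "dy": 0.0014, "dz": -0.002, "yaw": 0.0},
    {"dx": -0.005, "dy": 0.0013, "dz": -0.0026, "yaw": 0.0},
    {"dx": -0.005, "dy": 0.0013, "dz": -0.0026, "yaw": 0.0},
    {"dx": -0.005, "dy": 0.0014, "dz": -0.0026, "yaw": 0.0},
    {"dx": -0.0047, "dy": 0.0013, "dz": -0.0032, "yaw": 0.0},
    {"dx": -0.0047, "dy": 0.0013, "dz": -0.0032, "yaw": 0.0},
    {"dx": -0.0047, "dy": 0.0013, "dz": -0.0032, "yaw": 0.0},
    {"dx": 0.0, "dy": 0.0, "dz": 0.0, "yaw": 0.0},
  ],
)

```text
t: 43.6
eef_pos: [452.1, -272.6, 114.6]
tcp_rot: [-3.141, 0.002, 2.879]
ft_force: [-2.8, 0.6, 6.3]
opening: 0.42
grip_force: 30.0
```

```bash
python3 m.py
```

```text
[ 452.1 -272.6  114.6] 164.9538357924699 [-2.8  0.6  6.3] 43.6
tcp mat -37.33632387980265 0.7740485040357523
[(-40, 14, 19, 24, 38, -41, -20), (-30, 32, 18, 24, 38, -41, -20), (-20, 79, 17, 27, 73, -41, -5), (-10, 64, 13, 18, 62, -42, -4), (0, 113, 13, 16, 31, -41, 36), (10, 130, 12, 15, 31, -41, 37), (20, 139, 10, 13, 29, -41, 37), (30, 132, 8, 12, 28, -40, 37), (40, 136, 8, 11, 25, -40, 37), (50, 129, 7, 9, 26, -40, 38), (60, 116, 6, 8, 11, -38, 35), (70, 80, 4, 6, 9, -39, 35), (80, 16, 4, 5, 7, -38, 32)]
```

Call:
arm_command(
  deltas=[
    {"dx": -0.0043, "dy": 0.0012, "dz": -0.0038, "yaw": 0.0},
    {"dx": -0.0043, "dy": 0.0012, "dz": -0.0038, "yaw": 0.0},
    {"dx": -0.0043, "dy": 0.0012, "dz": -0.0038, "yaw": 0.0},
    {"dx": 0.0, "dy": 0.0, "dz": -0.001, "yaw": 0.0},
    {"dx": 0.0, "dy": 0.0, "dz": 0.0, "yaw": 0.0},
  ],
)

```text
t: 44.15
eef_pos: [438.8, -268.8, 102.2]
tcp_rot: [-3.141, -0.0, 2.879]
ft_force: [-6.6, 2.1, 8.8]
opening: 0.42
grip_force: 30.0
```

```bash
python3 m.py
```

```text
[ 438.8 -268.8  102.2] 164.9728319633383 [-6.6  2.1  8.8] 44.15
tcp mat -51.23616918842458 0.9854686564028174
[(-30, 5, 9, 18, 25, -42, -30), (-20, 27, 6, 12, 24, -41, -22), (-10, 84, 7, 24, 62, -42, -6), (0, 94, 5, 7, 24, -41, 36), (10, 121, 5, 7, 22, -41, 37), (20, 115, 5, 7, 23, -41, 37), (30, 107, 5, 7, 22, -41, 37), (40, 106, 5, 7, 23, -41, 37), (50, 110, 5, 7, 24, -41, 36), (60, 105, 5, 7, 22, -41, 37), (70, 111, 5, 7, 14, -40, 36), (80, 75, 4, 6, 8, -38, 37), (90, 36, 4, 5, 8, -38, 29)]
```

Call:
arm_command(
  deltas=[
    {"dx": 0.0, "dy": 0.0, "dz": 0.0, "yaw": 0.0},
    {"dx": 0.0, "dy": 0.0, "dz": 0.0, "yaw": 0.0},
    {"dx": 0.0, "dy": 0.0, "dz": 0.0, "yaw": 0.0},
    {"dx": 0.0, "dy": 0.0, "dz": 0.0, "yaw": 0.0},
    {"dx": 0.0, "dy": 0.0, "dz": 0.0, "yaw": 0.0},
    {"dx": 0.0, "dy": 0.0, "dz": 0.0, "yaw": 0.0},
    {"dx": 0.0, "dy": 0.0, "dz": 0.015, "yaw": 0.0},
    {"dx": 0.0, "dy": 0.0, "dz": 0.03, "yaw": 0.0},
    {"dx": 0.0, "dy": 0.0, "dz": 0.04, "yaw": 0.0},
    {"dx": 0.0, "dy": 0.0, "dz": 0.03, "yaw": 0.0},
    {"dx": -0.005, "dy": -0.03, "dz": 0.02, "yaw": 0.0},
    {"dx": -0.005, "dy": -0.03, "dz": 0.0, "yaw": 0.0},
    {"dx": 0.0, "dy": -0.03, "dz": 0.0, "yaw": 0.0},
    {"dx": 0.0, "dy": 0.0, "dz": 0.0, "yaw": 0.0},
    {"dx": 0.0, "dy": 0.0, "dz": 0.0, "yaw": 0.0},
  ],
  gripper=0.0951,
)

```text
t: 45.7
eef_pos: [428.8, -358.7, 235.9]
tcp_rot: [3.141, -0.001, 2.878]
ft_force: [0.1, 0.5, 0.1]
opening: 0.999
grip_force: 0.0
```

Run:
```python
from h import *
s=state(); print(np.round(s["eef_pos"]),np.round(s["ft_force"],1),s["t"])
c,W=cloud("side"); h=cv2.cvtColor(c["color"],cv2.COLOR_RGB2HSV)
near=np.hypot(W[...,0]-470,W[...,1]+280)<120
m=near&(h[...,2]<90)&(W[...,2]>118)&(W[...,2]<140); P=W[m]; print("handle",cv2.minAreaRect(P[:,:2].astype(np.float32)),np.median(P[:,2]))
m=near&(h[...,2]>80)&(h[...,1]<50)&(W[...,2]>12)&(W[...,2]<28); P=W[m]; A=np.c_[P[:,:2],np.ones(len(P))]; print("plane fit",np.linalg.lstsq(A,P[:,2],rcond=None)[0])
save(c,"end.png",None,1.5)
```

```text
[ 429. -359.  236.] [0.1 0.5 0.1] 45.7
handle ((432.3745422363281, -274.1620178222656), (26.965042114257812, 1.1527376174926758), 73.339111328125) 126.28820319218443
plane fit [-7.80035468e-04 -1.51525604e-03  1.90367414e+01]
```

View pics/end.png

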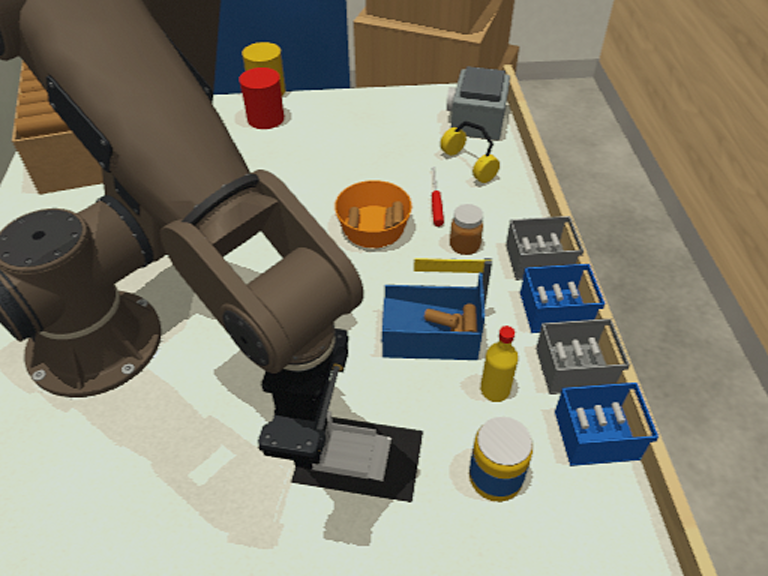

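The picture shows three dowels in the tub at (375,215), the rest in the bin, and the scoop flat on the mat at (350,450). The gripper is clear. Handing in.

```bash
python3 -c "
from cell import job_done
print(job_done())"
```

```text
the job is handed in; nothing more can be done
None
```

The job is handed in; the hand-in returned no verdict. The last look showed three dowels in the orange tub, the other four in the blue bin, and the scoop upright and empty on the mat with the gripper clear.

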